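# Cool the firing trays under the blower

## Robot

A 7-joint arm with a two-finger parallel gripper is mounted at the origin on the work surface. World frame = base frame: x ahead of the robot, y to its left, z up, the work surface at z = 0. Lengths are in m, angles in rad, forces in N, time in s.
With the tool pointing down it reaches from about 0.425 to 0.925 m from the base axis. Payload 6.8 kg.
Tool frame: the origin (TCP) lies at the very end of the fingers, on their centre line; the grasp point (between the pads) lies 19 mm behind it; z points along the fingers, y is the line along which they close (so a half turn about z gives the same grasp; the last joint's range is limited). The gripper opens to 85 mm and grips with 20 to 120 N. Pads are 22 mm wide; open, the fingers measure 114 mm over their backs; the gripper's body (76 mm by 85 mm) begins 54 mm behind the grasp point. The pads swing forward as they close: fully open they stand 13 mm farther back than shut.
Start: joints at [-1.361, 0.477, 0.022, 1.555, -0.011, 1.109, -0.083], TCP at [0.211, 0.641, 0.231] pointing down, gripper open.
Joint ranges: [-2.96, 2.96], [-0.34, 2.1], [-1.41, 1.46], [0.24, 2.44], [-1.37, 4.51], [0.17, 1.92], [-2.96, 2.96]. Speed limits (rad/s): [2.39, 2.39, 3.14, 3.14, 3.14, 3.14, 3.14].

## Interface

Orientations are given as a rotation vector (axis times angle).
In Python, from bench import r gives the robot as it stands. The module is installed in compiled form; this text tells all that it offers.
- The arm moves only by the tool servo_tool, never from a script. Its argument "commands" is a list of rows, each a list of 7 numbers: the turn, a rotation vector about the world's x, y, z in degrees, then the shift along the world's x, y, z in mm, then the closure, from 0 (fully open) to 1 (shut). A call has 1 to 5 rows; each row is the pose to reach, as a shift and turn from the pose commanded when the call began; what a row does not reach only later rows make up. A row lasts 1/12 s, in which the tool goes at most 41.7 mm and 7.16 degrees, less where a joint would pass 70% of its speed; a pose out of reach is approached as far as the arm can. A call with a gripper value outside its range is refused whole. The fingers move at their own pace and stop on an object; "force" is the grip in N (left out, the last holds). Time passes only in rows, so rows that repeat a pose let the fingers close. It gives the time, the measured TCP pose, the force, the opening and the grip force at its end, in the units of the state.
- r.get_obs(): the state, without advancing time (a new reading comes with each control period).
- r.grab_frame(name): name is "scene" or "top" or "wrist"; returns (picture, depth): 480x640x3 uint8, blue, green, red; 480x640 float32, m along the optical axis (not along the pixel's ray), 0 where there is no reading.
- r.camera_info(name): a dict with "vertical_fov" (degrees; the focal length in pixels is half the picture's height over the tangent of half this angle, whatever the lens; pixels are square), "cx", "cy" (the principal point, pixels), "D" ([k1, k2, p1, p2, k3] as OpenCV has them; the pictures are not rectified), "cam_to_world" (4x4, takes a point from camera to world coordinates); the wrist camera has in their place "T_tool_cam" (4x4, takes a point from camera to tool coordinates, whose origin is the TCP and whose axes are the flange's). Camera axes: x right, y up, looking along -z (the intrinsics and any distortion apply to the point x, -y, -z); pixel columns grow to the right and rows downward; lengths in m; the calibration is good to about 2 mm. A picture is of the moment at which its call begins: read the wrist's pose just before it. camera_info takes no time and is no camera call.
- r.hand_in(): hands the job in; it is judged then, once.
The state is a dict: "clock": time; "joints": joint angles; "qvel": joint speeds; "tau": joint torques, N m; "tcp_pos": TCP position; "orientation": TCP orientation; "contact_force": force on the tool from outside, world axes, zero at the start; "moment": the same for the moment, N m; "grip_width": finger opening in m; "gripper_force": force on a finger pad.
Only numpy, scipy, OpenCV 4.12 (cv2) and the standard library are available. Lean on these libraries where they do the work, as an engineer would, in place of code of your own. Each camera call takes 0.05 s, during which the arm holds its last target. There are 200 camera calls.

## Task

The firing is over: push each firing tray there is (two or three) across the bench, without lifting it, until it lies wholly on the dark cooling plate, and move the filter cassette from the wooden rest into the blower's slot, fully down. Only then put the key fully into the blower's key switch, turn it clockwise as far as it goes (on), draw it out and put it back fully into its place in the rest, leaving the switch on and every tray on the plate. Leave the other things standing where they are.

Things in the scene. Friction and masses are not known exactly. Their poses are not given: they have to be found in the camera images.
- cooling_plate: dark ribbed steel plate let into the bench, flush with it (no step): 380 mm along its x by 140 mm along its y; origin at its centre at bench height, z up. It has room for three trays side by side along x
- tray1: round tan firing tray: solid disc 100 mm across and 24 mm thick, with three small crowns (11 mm high, all within 28 mm of its axis) on top; about 0.35 kg; too wide for the gripper. Slides flat on the bench. Origin at the centre of its underside. May be absent (None)
- tray2: round tan firing tray: solid disc 100 mm across and 24 mm thick, with three small crowns (11 mm high, all within 28 mm of its axis) on top; about 0.35 kg; too wide for the gripper. Slides flat on the bench. Origin at the centre of its underside. May be absent (None)
- tray3: round tan firing tray: solid disc 100 mm across and 24 mm thick, with three small crowns (11 mm high, all within 28 mm of its axis) on top; about 0.35 kg; too wide for the gripper. Slides flat on the bench. Origin at the centre of its underside. May be absent (None)
- cassette: filter cassette: grey framed flat panel, 80 mm (its x) by 12 mm (its y) by 105 mm high (its z); origin at the centre of its lower edge. Starts upright in a slot of the wooden rest block, its lower edge 2 mm above the bench. 0.15 kg; turned either way round it fits
- rest: fixed wooden rest block, 92 mm (x) by 140 mm (y) by 35 mm high, origin at the centre of its underside; the cassette stands in a slot 33 mm deep at y = +40 mm, the key in one at y = -40 mm
- key_place (a point): centre of the mouth of the key's slot in the top of the rest block, 35 mm above the bench; axes as the rest block's. The slot is 23 mm along x by 9 mm along y, 33 mm deep, with a 1 mm chamfer; the key fits either way round, its bow then rests on the block
- blower: fixed low white blower box, 160 mm (x) by 110 mm (y) by 70 mm high, louvres on its sides, origin at the centre of its underside. On top: the cassette slot at x = +35 mm, the key switch at x = -40 mm
- slot_mouth (a point): centre of the mouth of the cassette slot in the blower's top, 70 mm above the bench; axes as the blower's. The slot is 83 mm long along y and 15 mm wide along x, 55 mm deep, with a 2 mm chamfer; the seated cassette stands 50 mm proud of the top
- key: switch key standing upright: steel blade 20 mm (its x) by 6 mm (its y) by 30 mm long below a black bow 46 mm (x) by 12 mm (y) by 36 mm high; origin at the lower tip of the blade, z up, 66 mm high in all. Starts in the rest block, its bow on the block, the tip 5 mm above the bench. 50 g
- key_bow (a point): middle of the key's bow, 50 mm above the tip of its blade; axes as the key's
- keyhole (a point): mouth of the keyhole at the middle of the round steel rotor of the key switch, flush with the blower's top; turns with the rotor. The hole is a slot 22.5 mm along its x by 8.5 mm along its y, 40 mm deep; the key goes in either way round until its bow rests on the rotor (tip 30 mm deep), then turns the rotor with about 0.13 rad of play; it can be drawn straight out at any angle
- key_switch (a joint): angle of the key switch rotor: 0 is off, grows clockwise seen from above to its stop at 1.57 (on); stays where it is left, turns with about 0.06 N m; starts between 0 and 0.25. At 0 the key slot lies along the blower's x axis
- jar_small: bystander: small white screw jar, 36 mm across, 50 mm high; origin at its underside
- jar_far: bystander: amber glass jar, 40 mm across, 55 mm high; origin at its underside
- liquid_bottle: bystander: white bottle, 52 mm across, 110 mm high; origin at its underside
- cast_model: bystander: plaster tooth cast, 72 mm across, about 30 mm high; origin at its underside
- brush_cup: bystander: glass cup, 70 mm across, 90 mm high; origin at its underside
- tin: bystander: flat yellow tin, 130 x 80 x 45 mm; origin at its underside
There are look-alikes about, which are no part of the job. Leave any orange look-alike of the tray1 alone.

How it is judged:
By the outcome, as a careful person would: the job done as asked, in the order asked, and still so for the second after the job is handed in, with the robot touching nothing.
Of tray1, tray2, tray3 only 2 to 3 are there at a start; the rules pass over those that are not, and their reading is None.
At some moment in a run one of tray1, tray2, tray3 may be knocked a few centimetres aside while the robot is not near it.
It also fails if it takes over 210 s, if anything falls off the work surface, if the arm or the gripper's body presses on something with over 40 N, if the wrist force passes 120 N, or if a joint passes its speed limit or range.

## Working session

There is one attempt and no reset: what is moved stays moved. The work goes in short steps, Python scripts to look and compute and a tool call to move; the robot and the scene stay as the last step left them, time stands still between calls to the robot, and variables do not carry over. Pictures are saved under pics/ and viewed, at most 14 in all, crops included, and the job is handed in when it is done.

Besides the shell and the picture viewer there is one more tool, called after "Request:" by a JSON object that holds its "name" and its "arguments", one argument or row to a line. servo_tool: Moves the arm, as the interface text tells. Its arguments: {"type":"object","properties":{"commands":{"type":"array"},"force":{"type":"number"}},"required":["commands"]}

```bash
mkdir -p pics; cat > h.py <<'E'
import numpy as np, cv2
from bench import r
from scipy.spatial.transform import Rotation as R
def K(ci):
    f=240/np.tan(np.radians(ci["vertical_fov"])/2); return np.array([[f,0,ci["cx"]],[0,f,ci["cy"]],[0,0,1]])
def c2w(name,obs=None):
    ci=r.camera_info(name)
    if name!="wrist": return np.array(ci["cam_to_world"])
    o=obs or r.get_obs(); T=np.eye(4); T[:3,:3]=R.from_rotvec(o["orientation"]).as_matrix(); T[:3,3]=o["tcp_pos"]
    return T@np.array(ci["T_tool_cam"])
def rays(name,px,T=None):
    ci=r.camera_info(name); T=c2w(name) if T is None else T
    u=cv2.undistortPoints(np.array(px,float).reshape(-1,1,2),K(ci),np.array(ci["D"],float)).reshape(-1,2)
    d=np.c_[u[:,0],-u[:,1],-np.ones(len(u))]@T[:3,:3].T   # unit depth
    return T[:3,3],d
def onz(name,px,z,T=None):
    o,d=rays(name,px,T); return o+d*((z-o[2])/d[:,2])[:,None]
def atdepth(name,px,dep,T=None):
    o,d=rays(name,px,T); return o+d*np.array([dep[int(round(v)),int(round(u))] for u,v in px])[:,None]
def cloud(name,dep,T=None):
    v,u=np.mgrid[0:480,0:640]; o,d=rays(name,np.c_[u.ravel(),v.ravel()],T)
    return (o+d*dep.reshape(-1,1)).reshape(480,640,3)
def grab(name,tag):
    o=r.get_obs(); T=c2w(name,o); im,dep=r.grab_frame(name); cv2.imwrite(f"pics/{tag}.png",im); np.savez(f"pics/{tag}.npz",dep=dep,T=T); return im,dep,T
E
python3 - <<'E'
from h import *
print(r.get_obs())
for n in ("scene","top","wrist"):
    im,d,T=grab(n,n+"0"); print(n,r.camera_info(n)); print(T.round(3).tolist())
E
```

```text
{'clock': 0.0, 'joints': array([-1.36108306,  0.47781154,  0.02234578,  1.55648195, -0.01150475,
        1.10927447, -0.08308775]), 'qvel': array([ 0.00113824, -0.00053922, -0.00050072,  0.00084666, -0.00025423,
       -0.00031686, -0.00029799]), 'tau': array([-4.47925877e-04, -5.96452868e+01,  1.60805661e+00, -2.81191188e+01,
        1.25264993e-02,  9.30552604e-03,  1.46150126e-05]), 'tcp_pos': array([0.21076026, 0.64061954, 0.23030528]), 'orientation': array([-4.97056175e-01, -3.10186187e+00,  2.89075098e-03]), 'contact_force': array([-0.26071542, -0.43736871,  0.02126763]), 'moment': array([ 0.00474526,  0.02582429, -0.00247445]), 'gripper_force': 0.0, 'grip_width': 0.08558709786768348}
scene {'vertical_fov': 54.43837320327569, 'cx': 314.4496083382364, 'cy': 251.94201204227755, 'D': array([0.02608974, 0.        , 0.        , 0.        , 0.        ]), 'cam_to_world': array([[-0.65045423, -0.46266681,  0.60236925,  1.3262307 ],
       [ 0.75934945, -0.41412882,  0.5018822 ,  0.62026169],
       [ 0.01725423,  0.78386016,  0.62069763,  0.83722367],
       [ 0.        ,  0.        , 
[... 626 characters left out ...]
9, -0.011], [0.011, 0.064, 0.998, 1.451], [0.0, 0.0, 0.0, 1.0]]
wrist {'vertical_fov': 61.80297820661717, 'cx': 316.43821413599744, 'cy': 238.091564329185, 'D': array([0.01784855, 0.        , 0.        , 0.        , 0.        ]), 'T_tool_cam': array([[ 5.09798062e-04,  9.51963391e-01,  3.06211433e-01,
         7.83529127e-02],
       [ 9.99999763e-01, -6.27195611e-04,  2.84996935e-04,
         9.38949453e-04],
       [ 4.63361116e-04,  3.06211215e-01, -9.51963485e-01,
        -1.42232930e-01],
       [ 0.00000000e+00,  0.00000000e+00,  0.00000000e+00,
         1.00000000e+00]])}
[[0.312, -0.905, -0.29, 0.137], [0.95, 0.296, 0.097, 0.666], [-0.002, -0.306, 0.952, 0.373], [0.0, 0.0, 0.0, 1.0]]
```

View pics/top0.png

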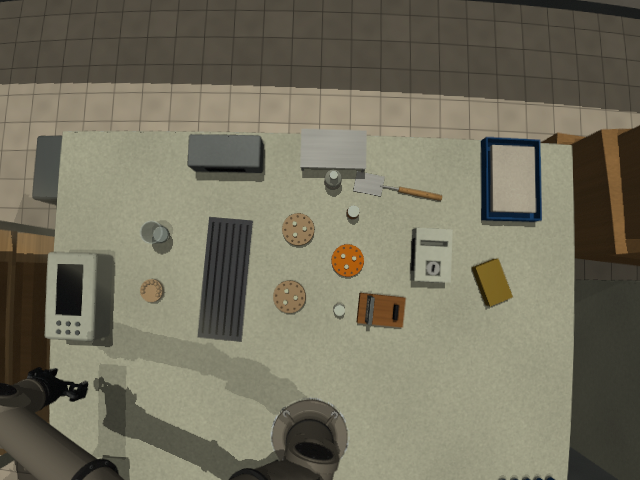

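View pics/scene0.png

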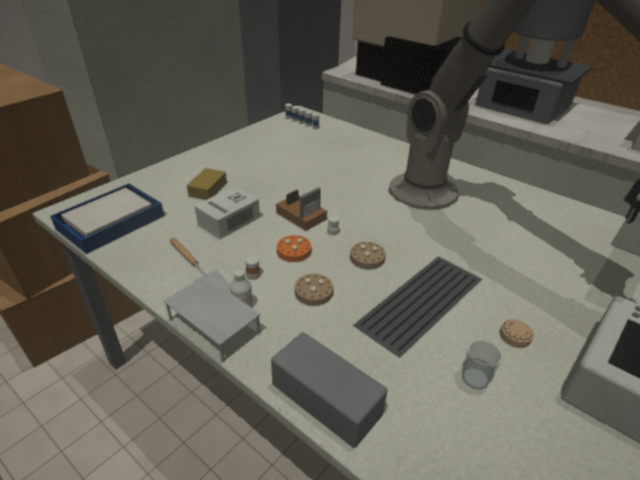

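The top view shows two tan trays at (298,229) and (290,297), the orange look-alike at (347,260) and the plate around (225,280). The rest is at (381,310), with the cassette at (369,310) and the key at (396,312). The blower is at (432,256), with the slot at (434,243) and the switch at (433,268). The pale cast at (151,290) is 72 mm and sits away from the others. The scene view agrees, so there are two tan trays and no third.

```bash
python3 - <<'E'
from h import *
im=cv2.imread("pics/top0.png"); z=np.load("pics/top0.npz"); dep=z["dep"]; T=z["T"]
P=cloud("top",dep,T)
def fitc(x0,x1,y0,y1,zlo,zhi):
    s=P[y0:y1,x0:x1].reshape(-1,3); return s[(s[:,2]>zlo)&(s[:,2]<zhi)]
for n,b in dict(t1=(275,325,205,255),t2=(265,315,273,323),orange=(325,372,238,285)).items():
    s=fitc(*b,.015,.05); m=cv2.minEnclosingCircle(s[:,:2].astype(np.float32)); print(n,s.mean(0).round(4),np.median(s[:,2]).round(4),m)
for n,b,lo,hi in (("blower",(405,460,222,292),.055,.09),("rest",(352,412,285,335),.026,.045),("restall",(352,412,285,335),.026,.15),("tin",(465,520,250,315),.03,.08)):
    s=fitc(*b,lo,hi); print(n,np.median(s[:,2]).round(4),cv2.minAreaRect(s[:,:2].astype(np.float32)))
print("benchz",np.median(P[340:400,440:540,2]))
print("plate corners px", onz("top",[(209,217),(252,220),(241,341),(198,337)],0,T).round(4).tolist())
for n,p in dict(jarS=(340,310),jarF=(353,212),bottle=(333,179),cast=(151,290),cup=(157,234)).items(): print(n,onz("top",[p],0.04,T).round(3)[0],P[p[1],p[0]].round(3))
c=cv2.resize(im[195:345,260:460],None,fx=4,fy=4,interpolation=cv2.INTER_CUBIC); cv2.imwrite("pics/c1.png",c)
E
```

```text
t1 [0.6424 0.0536 0.0253] 0.025 ((0.6427422165870667, 0.053614165633916855), 0.04987892508506775)
t2 [0.4342 0.0751 0.0253] 0.0249 ((0.4335595965385437, 0.0755419060587883), 0.05054336041212082)
orange [ 0.5503 -0.1013  0.0252] 0.0246 ((0.5506560802459717, -0.10124777257442474), 0.05006758123636246)
blower 0.07 ((0.5718849301338196, -0.35734015703201294), (0.11184131354093552, 0.16165634989738464), 88.76551055908203)
rest 0.0355 ((0.39979901909828186, -0.20852404832839966), (0.14169757068157196, 0.09271468967199326), 85.25911712646484)
restall 0.0365 ((0.39979901909828186, -0.20852404832839966), (0.14169757068157196, 0.09271468967199326), 85.25911712646484)
tin 0.0449 ((0.49241796135902405, -0.5550199747085571), (0.1311044543981552, 0.083831787109375), 22.394187927246094)
benchz 0.0003391669725304469
plate corners px [[0.6751, 0.3367, 0.0], [0.669, 0.1997, 0.0], [0.2898, 0.2218, 0.0], [0.2974, 0.3576, 0.0]]
jarS [ 0.398 -0.082  0.04 ] [ 0.399 -0.081  0.053]
jarF [ 0.698 -0.115  0.04 ] [ 0.695 -0.113  0.059]
bottle [ 0.798 -0.051  0.04 ] [ 0.787 -0.049  0.099]
cast [0.441 0.499 0.04 ] [0.44  0.505 0.023]
cup [0.614 0.488 0.04 ] [0.616 0.5   0.006]
```

View pics/c1.png

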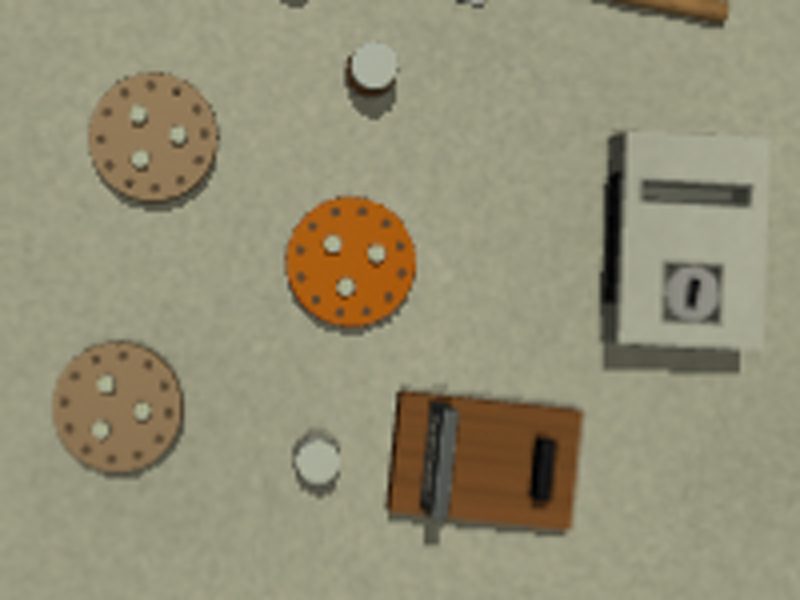

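The crop confirms two tan trays at (153,137) and (118,407), and the orange one at (350,262) is left alone. Heights match the text: tray 25 mm, rest 35 mm, blower 70 mm. I'll start by moving behind tray1, at the (0.643, 0.054) one, with the fingers part open as a cradle.

Request:
{"name": "servo_tool", "arguments": {
  "commands": [
    [0,0,-2.2,18.4,-27,0,0.35],
    [0,0,-4.4,36.8,-54,0,0.35],
    [0,0,-6.6,55.2,-81,0,0.35],
    [0,0,-8.8,73.6,-108,0,0.35],
    [0,0,-11,92,-135,0,0.35]
  ],
  "force": 30
}}

```text
clock: 0.57
tcp_pos: [0.3035, 0.5047, 0.231]
orientation: [-0.795, -3.039, 0.001]
contact_force: [-0.3, 0.4, 0.2]
grip_width: 0.0555
gripper_force: 0.0
```

Request:
{"name": "servo_tool", "arguments": {
  "commands": [
    [0,0,-2.2,18.4,-27,0,0.35],
    [0,0,-4.4,36.8,-54,0,0.35],
    [0,0,-6.6,55.2,-81,0,0.35],
    [0,0,-8.8,73.6,-108,0,0.35],
    [0,0,-11,92,-135,0,0.35]
  ]
}}

```text
clock: 0.98
tcp_pos: [0.3955, 0.3696, 0.2312]
orientation: [-1.083, -2.949, 0.0]
contact_force: [0.7, 0.1, -0.1]
grip_width: 0.0553
gripper_force: 0.0
```

Request:
{"name": "servo_tool", "arguments": {
  "commands": [
    [0,0,-2.2,18.4,-27,0,0.35],
    [0,0,-4.4,36.8,-54,0,0.35],
    [0,0,-6.6,55.2,-81,0,0.35],
    [0,0,-8.8,73.6,-108,0,0.35],
    [0,0,-11,92,-135,0,0.35]
  ]
}}

```text
clock: 1.4
tcp_pos: [0.4874, 0.2347, 0.2313]
orientation: [-1.36, -2.832, 0.0]
contact_force: [0.5, 0.7, 0.5]
grip_width: 0.0555
gripper_force: 0.0
```

Request:
{"name": "servo_tool", "arguments": {
  "commands": [
    [0,0,-2.2,18.4,-27,0,0.35],
    [0,0,-4.4,36.8,-54,0,0.35],
    [0,0,-6.6,55.2,-81,0,0.35],
    [0,0,-8.8,73.6,-108,0,0.35],
    [0,0,-11,92,-135,0,0.35]
  ]
}}

```text
clock: 1.82
tcp_pos: [0.5794, 0.0998, 0.2312]
orientation: [-1.625, -2.688, 0.0]
contact_force: [0.2, 0.2, -0.4]
grip_width: 0.0553
gripper_force: 0.0
```

Request:
{"name": "servo_tool", "arguments": {
  "commands": [
    [0,0,-2.2,18.4,-27,0,0.35],
    [0,0,-4.4,36.8,-54,0,0.35],
    [0,0,-6.6,55.2,-81,0,0.35],
    [0,0,-8.8,73.6,-108,0,0.35],
    [0,0,-11,92,-135,0,0.35]
  ]
}}

```text
clock: 2.23
tcp_pos: [0.6714, -0.035, 0.231]
orientation: [-1.875, -2.52, 0.0]
contact_force: [0.7, 1.2, 0.0]
grip_width: 0.0559
gripper_force: 0.0
```

Request:
{"name": "servo_tool", "arguments": {
  "commands": [
    [0,0,0,0,0,-40,0.35],
    [0,0,0,0,0,-80,0.35],
    [0,0,0,0,0,-120,0.35],
    [0,0,0,0,0,-160,0.35],
    [0,0,0,0,0,-195,0.35]
  ]
}}

```text
clock: 2.65
tcp_pos: [0.6698, -0.0335, 0.0335]
orientation: [-1.872, -2.521, 0.001]
contact_force: [-0.1, -0.1, -0.2]
grip_width: 0.0554
gripper_force: 0.0
```

Request:
{"name": "servo_tool", "arguments": {
  "commands": [
    [0,0,0,0,0,-15,0.35],
    [0,0,0,0,0,-25,0.35],
    [0,0,0,0,0,-29,0.35],
    [0,0,0,-3,10,-29,0.35],
    [0,0,0,-6,20,-29,0.35]
  ]
}}

```text
clock: 3.07
tcp_pos: [0.6662, -0.0139, 0.0093]
orientation: [1.874, 2.519, 0.003]
contact_force: [0.2, -0.3, -0.1]
grip_width: 0.0556
gripper_force: 0.0
```

Request:
{"name": "servo_tool", "arguments": {
  "commands": [
    [0,0,0,-3,10,0,0.35],
    [0,0,0,-6,20,0,0.35],
    [0,0,0,-9,30,0,0.35],
    [0,0,0,-12,40,0,0.35],
    [0,0,0,-15,50,0,0.35]
  ]
}}

```text
clock: 3.48
tcp_pos: [0.6505, 0.0368, 0.0083]
orientation: [1.872, 2.52, 0.001]
contact_force: [1.3, -2.3, 2.7]
grip_width: 0.0556
gripper_force: 2.0
```

Request:
{"name": "servo_tool", "arguments": {
  "commands": [
    [0,0,0,-3,10,0,0.35],
    [0,0,0,-6,20,0,0.35],
    [0,0,0,-10,31,0,0.35],
    [0,0,0,-13,42,0,0.35],
    [0,0,0,-16,52,0,0.35]
  ]
}}

```text
clock: 3.9
tcp_pos: [0.6333, 0.0896, 0.0072]
orientation: [-1.873, -2.522, 0.0]
contact_force: [2.0, -2.9, 2.1]
grip_width: 0.0554
gripper_force: 2.0
```

```bash
cat >> h.py <<'E'
PC=np.array([0.4827,0.279]); PA=np.arctan2(-0.0216,0.378)
def trays(tag):
    "tan tray centres from the top camera"
    im,dep,T=grab("top",tag); P=cloud("top",dep,T); hsv=cv2.cvtColor(im,cv2.COLOR_BGR2HSV)
    m=((P[...,2]>.012)&(P[...,2]<.045)&(hsv[...,1]>55)&(hsv[...,0]<25)&(P[...,0]>.2)&(P[...,1]<.42)&(P[...,1]>-.3)).astype(np.uint8)
    n,l,st,c=cv2.connectedComponentsWithStats(m)
    for i in range(1,n):
        if st[i,4]>150:
            s=P[l==i]; q,rad=cv2.minEnclosingCircle(s[:,:2].astype(np.float32)); d=np.array(q)-PC; a=PA
            print("px",c[i].round(),"c",np.round(q,4),"rad",round(rad,4),"sat",hsv[l==i][:,1].mean().round(),"plate",np.round([d[0]*np.cos(a)+d[1]*np.sin(a),-d[0]*np.sin(a)+d[1]*np.cos(a)],4))
E
python3 -c "
from h import *
trays('t1')"
```

```text
px [347. 260.] c [ 0.5504 -0.1014] rad 0.0502 sat 217.0 plate [ 0.0893 -0.3759]
px [291. 297.] c [0.434  0.0757] rad 0.0502 sat 100.0 plate [-0.0371 -0.2058]
px [382. 310.] c [ 0.3996 -0.2072] rad 0.0828 sat 167.0 plate [-0.0552 -0.4902]
```

```bash
sed -i 's/def trays(tag):/def trays(tag,cam="top"):/; s/grab("top",tag); P=cloud("top",dep,T)/grab(cam,tag); P=cloud(cam,dep,T)/' h.py
python3 -c "
from h import *
trays('t1s','scene'); trays('t1w','wrist')"
```

```text
px [296. 212.] c [ 0.4118 -0.2095] rad 0.0791 sat 113.0 plate [-0.0429 -0.4917]
px [294. 247.] c [ 0.5538 -0.103 ] rad 0.0529 sat 160.0 plate [ 0.0928 -0.3773]
px [368. 254.] c [0.4382 0.075 ] rad 0.0509 sat 77.0 plate [-0.0328 -0.2062]
px [348. 299.] c [0.6187 0.1416] rad 0.0523 sat 83.0 plate [ 0.1436 -0.1295]
px [317. 173.] c [0.6203 0.1424] rad 0.0529 sat 85.0 plate [ 0.1452 -0.1285]
```

Request:
{"name": "servo_tool", "arguments": {
  "commands": [
    [0,0,0,-3,10,0,0.35],
    [0,0,0,-6.5,20,0,0.35],
    [0,0,0,-10,31,0,0.35],
    [0,0,0,-13,42,0,0.35],
    [0,0,0,-17,52,0,0.35]
  ]
}}

```text
clock: 4.47
tcp_pos: [0.6164, 0.142, 0.0071]
orientation: [-1.872, -2.522, -0.0]
contact_force: [1.0, -1.3, -0.4]
grip_width: 0.0554
gripper_force: 0.8
```

Request:
{"name": "servo_tool", "arguments": {
  "commands": [
    [0,0,0,-3,10,0,0.35],
    [0,0,0,-6.5,20,0,0.35],
    [0,0,0,-10,31,0,0.35],
    [0,0,0,-13,42,0,0.35],
    [0,0,0,-17,52,0,0.35]
  ]
}}

```text
clock: 4.88
tcp_pos: [0.5996, 0.1937, 0.0073]
orientation: [-1.873, -2.522, -0.0]
contact_force: [0.5, -0.7, -1.0]
grip_width: 0.0558
gripper_force: 0.8
```

Request:
{"name": "servo_tool", "arguments": {
  "commands": [
    [0,0,0,-3,9,0,0.35],
    [0,0,0,-5,16,0,0.35],
    [0,0,0,-7,22,0,0.35],
    [0,0,0,-8,26,0,0.35],
    [0,0,0,-8.5,28,0,0.35]
  ]
}}

```text
clock: 5.3
tcp_pos: [0.5912, 0.2209, 0.0073]
orientation: [-1.873, -2.522, 0.0]
contact_force: [0.7, -2.0, -0.6]
grip_width: 0.0558
gripper_force: 0.9
```

```bash
python3 -c "
from h import *
trays('t2s','scene'); trays('t2w','wrist')"
```

```text
px [300. 213.] c [ 0.4066 -0.2073] rad 0.0829 sat 108.0 plate [-0.0482 -0.4899]
px [294. 247.] c [ 0.5527 -0.1031] rad 0.0535 sat 157.0 plate [ 0.0917 -0.3775]
px [361. 254.] c [0.4393 0.0728] rad 0.0515 sat 83.0 plate [-0.0316 -0.2084]
px [400. 315.] c [0.5781 0.2703] rad 0.0518 sat 84.0 plate [ 0.0958 -0.0032]
px [315. 175.] c [0.5788 0.2695] rad 0.0532 sat 84.0 plate [ 0.0965 -0.004 ]
```

Request:
{"name": "servo_tool", "arguments": {
  "commands": [
    [0,0,0,3,-10,0,0.35],
    [0,0,0,6,-20,0,0.35],
    [0,0,0,6,-20,30,0.35],
    [0,0,0,6,-20,65,0.35],
    [0,0,0,6,-20,85,0.35]
  ]
}}

```text
clock: 5.82
tcp_pos: [0.5994, 0.1977, 0.0953]
orientation: [1.876, 2.517, 0.003]
contact_force: [1.5, -0.2, -0.2]
grip_width: 0.0553
gripper_force: 0.0
```

Request:
{"name": "servo_tool", "arguments": {
  "commands": [
    [0,0,-2,-20,-27,0,0.35],
    [0,0,-4,-40,-53,0,0.35],
    [0,0,-6,-60,-80,0,0.35],
    [0,0,-8,-80,-106,0,0.35],
    [0,0,-10,-100,-133,0,0.35]
  ]
}}

```text
clock: 6.23
tcp_pos: [0.4966, 0.0644, 0.0926]
orientation: [2.09, 2.345, 0.001]
contact_force: [0.4, -1.3, -0.3]
grip_width: 0.0553
gripper_force: 0.0
```

Request:
{"name": "servo_tool", "arguments": {
  "commands": [
    [0,0,-2,-20,-27,0,0.35],
    [0,0,-4,-40,-53,0,0.35],
    [0,0,-5.5,-61,-80,0,0.35],
    [0,0,-5.5,-61,-80,-35,0.35],
    [0,0,-5.5,-61,-80,-65,0.35]
  ]
}}

```text
clock: 6.65
tcp_pos: [0.4369, -0.0156, 0.0282]
orientation: [2.2, 2.238, 0.006]
contact_force: [0.9, 0.9, -0.2]
grip_width: 0.0558
gripper_force: 0.0
```

Request:
{"name": "servo_tool", "arguments": {
  "commands": [
    [0,0,0,0,0,-15,0.35],
    [0,0,0,0,0,-20,0.35],
    [0,0,0,0,0,-20,0.35],
    [0,0,0,0,10,-20,0.35],
    [0,0,0,0,20,-20,0.35]
  ]
}}

```text
clock: 7.07
tcp_pos: [0.4373, 0.0073, 0.0083]
orientation: [2.198, 2.243, 0.002]
contact_force: [0.7, -0.2, 0.6]
grip_width: 0.0554
gripper_force: 0.0
```

Request:
{"name": "servo_tool", "arguments": {
  "commands": [
    [0,0,0,0,10,0,0.35],
    [0,0,0,0,20,0,0.35],
    [0,0,0,0,30,0,0.35],
    [0,0,0,0,40,0,0.35],
    [0,0,0,-1,50,0,0.35]
  ]
}}

```text
clock: 7.48
tcp_pos: [0.4359, 0.0582, 0.0077]
orientation: [2.195, 2.246, 0.001]
contact_force: [-0.1, -3.6, 3.9]
grip_width: 0.0554
gripper_force: 2.1
```

Request:
{"name": "servo_tool", "arguments": {
  "commands": [
    [0,0,0,0,11,0,0.35],
    [0,0,0,0,22,0,0.35],
    [0,0,0,0,33,0,0.35],
    [0,0,0,0,44,0,0.35],
    [0,0,0,-1,55,0,0.35]
  ]
}}

```text
clock: 7.9
tcp_pos: [0.4344, 0.1131, 0.0074]
orientation: [2.196, 2.246, -0.0]
contact_force: [-0.2, -2.4, 2.8]
grip_width: 0.0554
gripper_force: 2.2
```

Request:
{"name": "servo_tool", "arguments": {
  "commands": [
    [0,0,0,0,11,0,0.35],
    [0,0,0,0,22,0,0.35],
    [0,0,0,0,33,0,0.35],
    [0,0,0,0,44,0,0.35],
    [0,0,0,-1,55,0,0.35]
  ]
}}

```text
clock: 8.32
tcp_pos: [0.4335, 0.1683, 0.0073]
orientation: [2.196, 2.246, 0.0]
contact_force: [0.8, -3.5, 2.7]
grip_width: 0.0556
gripper_force: 2.1
```

```bash
python3 -c "
from h import *
trays('t3s','scene'); trays('t3w','wrist')"
```

```text
px [300. 213.] c [ 0.405  -0.2072] rad 0.0821 sat 108.0 plate [-0.0498 -0.4898]
px [294. 247.] c [ 0.5517 -0.1017] rad 0.0524 sat 157.0 plate [ 0.0906 -0.3761]
px [413. 276.] c [0.4334 0.2194] rad 0.0527 sat 85.0 plate [-0.0458 -0.0623]
px [400. 315.] c [0.5781 0.2705] rad 0.0525 sat 85.0 plate [ 0.0957 -0.003 ]
px [632.  83.] c [0.5333 0.2596] rad 0.0232 sat 93.0 plate [ 0.0516 -0.0165]
px [316. 175.] c [0.4313 0.2215] rad 0.0527 sat 85.0 plate [-0.048  -0.0603]
```

Request:
{"name": "servo_tool", "arguments": {
  "commands": [
    [0,0,0,0,12,0,0.35],
    [0,0,0,0,24,0,0.35],
    [0,0,0,-1,36,0,0.35],
    [0,0,0,-1,48,0,0.35],
    [0,0,0,-1,54,0,0.35]
  ]
}}

```text
clock: 8.83
tcp_pos: [0.4322, 0.2238, 0.0072]
orientation: [-2.193, -2.248, -0.001]
contact_force: [-0.2, -2.2, -0.6]
grip_width: 0.0556
gripper_force: 1.0
```

Request:
{"name": "servo_tool", "arguments": {
  "commands": [
    [0,0,0,0,4,0,0.35],
    [0,0,0,0,5,0,0.35],
    [0,0,0,0,-10,0,0.35],
    [0,0,0,0,-25,5,0.35],
    [0,0,0,0,-25,45,0.35]
  ]
}}

```text
clock: 9.25
tcp_pos: [0.4293, 0.1903, 0.0491]
orientation: [-2.201, -2.24, 0.016]
contact_force: [0.1, 0.5, 0.4]
grip_width: 0.0555
gripper_force: 0.0
```

Request:
{"name": "servo_tool", "arguments": {
  "commands": [
    [0,0,5,10,-15,35,0.2],
    [0,0,11,20,-35,65,0.2],
    [0,0,17,30,-60,90,0.2],
    [0,0,23,40,-90,110,0.2],
    [0,0,29,48,-120,125,0.2]
  ]
}}

```text
clock: 9.67
tcp_pos: [0.4814, 0.074, 0.1798]
orientation: [1.557, 2.726, 0.004]
contact_force: [1.1, -0.1, -0.2]
grip_width: 0.0686
gripper_force: 0.0
```

Request:
{"name": "servo_tool", "arguments": {
  "commands": [
    [0,0,6,-2,-30,15,0.2],
    [0,0,12,-5,-60,30,0.2],
    [0,0,18,-8,-90,45,0.2],
    [0,0,24,-11,-120,60,0.2],
    [0,0,30,-15,-150,75,0.2]
  ]
}}

```text
clock: 10.08
tcp_pos: [0.4642, -0.0765, 0.2533]
orientation: [0.801, 3.038, 0.001]
contact_force: [0.8, 1.2, 0.6]
grip_width: 0.068
gripper_force: 0.0
```

Request:
{"name": "servo_tool", "arguments": {
  "commands": [
    [0,0,5,-9,-30,0,0.2],
    [0,0,10,-18,-60,0,0.2],
    [0,0,15,-27,-90,0,0.2],
    [0,0,20,-36,-110,0,0.2],
    [0,0,25,-45,-125,0,0.2]
  ]
}}

```text
clock: 10.5
tcp_pos: [0.4183, -0.202, 0.2525]
orientation: [0.13, 3.139, 0.0]
contact_force: [-0.5, -0.3, -0.7]
grip_width: 0.0686
gripper_force: 0.0
```

```bash
python3 -c "
from h import *
trays('t4')
o=r.get_obs(); print(o['tcp_pos'],o['orientation'],o['joints'].round(2))
grab('wrist','w1')"
```

```text
px [227. 249.] c [0.5744 0.2714] rad 0.0504 sat 103.0 plate [ 0.092  -0.0023]
px [347. 260.] c [ 0.5505 -0.1013] rad 0.0501 sat 218.0 plate [ 0.0894 -0.3758]
px [223. 296.] c [0.4282 0.2795] rad 0.0514 sat 104.0 plate [-0.0544 -0.0026]
px [372. 304.] c [ 0.4004 -0.2047] rad 0.0809 sat 168.0 plate [-0.0545 -0.4876]
[ 0.4163523  -0.20437556  0.25250846] [-1.26280312e-01 -3.13859581e+00  5.75364637e-04] [-0.32  0.1   0.7   2.05 -0.08  1.02  1.91]
```

View pics/w1.png

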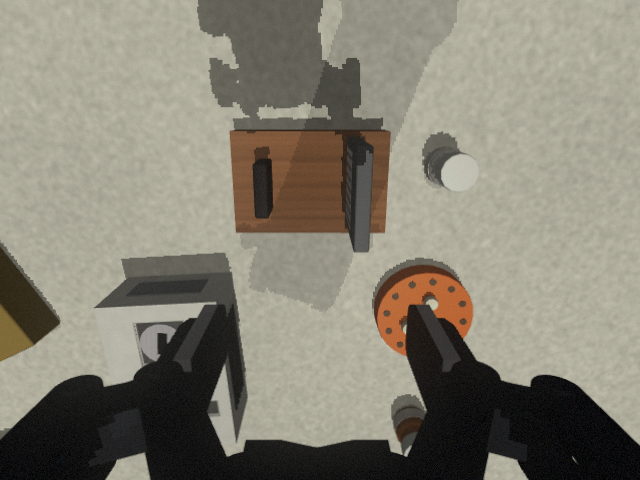

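The wrist picture shows the cassette top at (360,190), the key bow at (262,190), the blower slot at (165,287) and the rotor at (158,342). Both trays lie on the plate in the top view, at plate frame (92,-2) and (-54,-3) mm.

```bash
cat >> h.py <<'E'
def rect(P,box,lo,hi,n=""):
    x0,x1,y0,y1=box; s=P[y0:y1,x0:x1].reshape(-1,3); s=s[(s[:,2]>lo)&(s[:,2]<hi)]
    if len(s)<5: print(n,"few"); return
    q=cv2.minAreaRect(s[:,:2].astype(np.float32)*1000); z=np.median(s[:,2]); print(n,"z%.4f"%z,"c",np.round(q[0],1),"size",np.round(q[1],1),"ang %.1f"%q[2],len(s))
E
python3 - <<'E'
from h import *
z=np.load("pics/w1.npz"); P=cloud("wrist",z["dep"],z["T"])
rect(P,(225,400,110,260),.026,.042,"rest")
rect(P,(330,390,120,260),.095,.115,"cass")
rect(P,(240,290,140,230),.055,.08,"key")
rect(P,(90,240,240,440),.062,.08,"blow")
z=np.load("pics/top0.npz"); P=cloud("top",z["dep"],z["T"])
rect(P,(350,412,285,340),.09,.13,"top cass")
rect(P,(385,412,285,335),.055,.08,"top key")
E
```

```text
rest z0.0347 c [ 401.7 -208.4] size [140.2  92.4] ang 85.4 12501
cass z0.1065 c [ 405.  -168.7] size [12.3 80.4] ang 85.5 1897
key z0.0704 c [ 398.6 -248.2] size [12.3 45.5] ang 85.6 929
blow z0.0695 c [ 572.  -357.6] size [111.4 158.8] ang 88.6 6541
top cass z0.1065 c [ 404.4 -168.1] size [12.7 77.9] ang 84.9 130
top key z0.0707 c [ 398.3 -248.7] size [13.5 42.4] ang 84.5 72
```

Request:
{"name": "servo_tool", "arguments": {
  "commands": [
    [0,0,0,-4,12,0,0.3],
    [0,0,0,-8,25,-20,0.35],
    [0,0,0,-11,36,-50,0.35],
    [0,0,0,-11,36,-85,0.35],
    [0,0,0,-11,36,-115,0.35]
  ]
}}

```text
clock: 11.02
tcp_pos: [0.409, -0.1615, 0.1361]
orientation: [0.13, 3.138, 0.002]
contact_force: [0.7, 0.7, -0.1]
grip_width: 0.0555
gripper_force: 0.0
```

Request:
{"name": "servo_tool", "arguments": {
  "commands": [
    [0,0,0,0,0,-20,0.35],
    [0,0,0,0,0,-40,0.35],
    [0,0,0,0,0,-60,0.35],
    [0,0,0,0,0,-69,0.35],
    [0,0,0,0,0,-69,0.35]
  ]
}}

```text
clock: 11.43
tcp_pos: [0.408, -0.1623, 0.0669]
orientation: [-0.131, -3.135, -0.001]
contact_force: [-0.4, -1.1, 0.4]
grip_width: 0.0553
gripper_force: 0.0
```

```bash
python3 - <<'E'
from h import *
o=r.get_obs(); print(o['tcp_pos'],o['orientation'])
im,dep,T=grab('wrist','w2'); P=cloud("wrist",dep,T)
rect(P,(250,450,0,300),.098,.115,"cass")
E
```

```text
[ 0.40795798 -0.16233192  0.0669425 ] [-1.30971730e-01 -3.13521404e+00 -8.07298810e-04]
cass z0.1064 c [ 374.3 -166.1] size [12.1 18.8] ang 85.3 2574
```

Request:
{"name": "servo_tool", "arguments": {
  "commands": [
    [0,0,0,-2,-3,0,0.35],
    [0,0,0,-3,-6.5,1,0.35],
    [0,0,0,-3,-6.5,1,0.6],
    [0,0,0,-3,-6.5,1,0.8],
    [0,0,0,-3,-6.5,1,1.0]
  ],
  "force": 45
}}

```text
clock: 11.9
tcp_pos: [0.4068, -0.1693, 0.0699]
orientation: [0.129, 3.138, 0.0]
contact_force: [0.6, -0.2, 0.4]
grip_width: 0.0195
gripper_force: 0.0
```

Request:
{"name": "servo_tool", "arguments": {
  "commands": [
    [0,0,0,0,0,0,1],
    [0,0,0,0,0,0,1],
    [0,0,0,0,0,0,1],
    [0,0,0,0,0,8,1],
    [0,0,0,0,0,16,1]
  ]
}}

```text
clock: 12.32
tcp_pos: [0.4059, -0.1692, 0.0856]
orientation: [-0.129, -3.138, -0.0]
contact_force: [-0.1, 0.6, -1.3]
grip_width: 0.0119
gripper_force: 43.8
```

```bash
python3 - <<'E'
from h import *
for cam,f,box in (("wrist","w1",(95,240,245,400)),("top","top0",(405,460,222,292)),("top","t4",(405,460,222,292))):
    z=np.load(f"pics/{f}.npz"); P=cloud(cam,z["dep"],z["T"])
    im=cv2.imread(f"pics/{f}.png"); g=cv2.cvtColor(im,cv2.COLOR_BGR2GRAY)
    x0,x1,y0,y1=box; v,u=np.mgrid[y0:y1,x0:x1]; Q=onz(cam,np.c_[u.ravel(),v.ravel()],.0695,z["T"])
    # blower-frame coords
    a=np.radians(-1.4); d=Q[:,:2]-np.array([.572,-.3576]); bx=d[:,0]*np.cos(a)+d[:,1]*np.sin(a); by=-d[:,0]*np.sin(a)+d[:,1]*np.cos(a)
    gg=g[y0:y1,x0:x1].ravel(); zz=P[y0:y1,x0:x1,2].ravel()
    m=(abs(bx-.035)<.018)&(abs(by)<.05)&(gg<0.7*np.median(gg[(abs(bx)<.07)&(abs(by)<.05)]))
    q=cv2.minAreaRect((np.c_[bx,by][m]*1000).astype(np.float32)); print(f,"slot in blower frame",np.round(q[0],1),np.round(q[1],1),round(q[2],1),m.sum())
E
python3 - <<'E'
import cv2
im=cv2.imread("pics/w1.png")[245:400,95:250]; cv2.imwrite("pics/c2.png",cv2.resize(im,None,fx=3.8,fy=3.8,interpolation=cv2.INTER_CUBIC))
E
```

```text
w1 slot in blower frame [19.1 -5.4] [88.6  8.1] 86.6 518
top0 slot in blower frame [35.5  0.6] [83.  16.3] 89.9 154
t4 slot in blower frame [35.5  0.6] [83.  16.3] 89.9 154
```

View pics/c2.png

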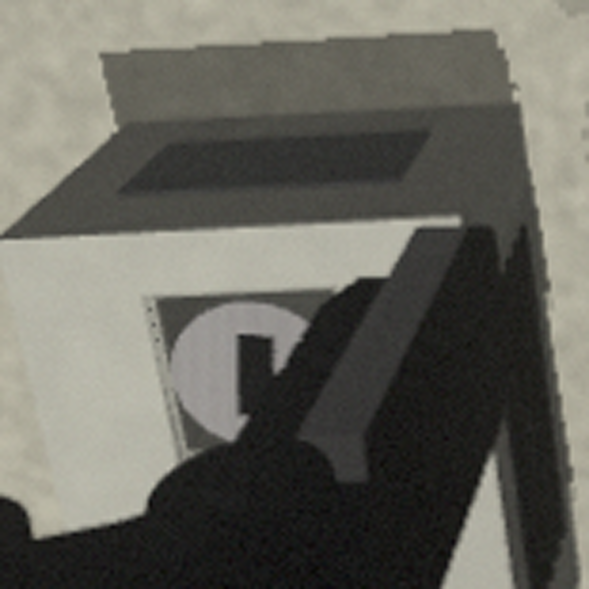

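The dark bar in this crop near (275,160) is the louvre on the blower's near side. The rotor is at (255,370) and the real slot is hidden from here. The top view puts the slot at blower (35.5, 0.6) mm, 83 x 16 mm, which fits the text. I'll lift the cassette and go beside the slot to look again from close by.

Request:
{"name": "servo_tool", "arguments": {
  "commands": [
    [0,0,0,0,0,20,1],
    [0,0,0,0,0,45,1],
    [0,0,0,0,0,75,1],
    [0,0,0,0,0,105,1],
    [0,0,-3,8,-10,125,1]
  ]
}}

```text
clock: 12.73
tcp_pos: [0.4135, -0.1785, 0.2128]
orientation: [0.21, 3.134, 0.003]
contact_force: [0.8, -1.3, -1.0]
grip_width: 0.0118
gripper_force: 44.0
```

Request:
{"name": "servo_tool", "arguments": {
  "commands": [
    [0,0,-6,14,-18,0,1],
    [0,0,-12,28,-37,0,1],
    [0,0,-18,42,-56,0,1],
    [0,0,-24,56,-75,0,1],
    [0,0,-30,70,-95,0,1]
  ]
}}

```text
clock: 13.15
tcp_pos: [0.4849, -0.2747, 0.211]
orientation: [1.022, 2.971, 0.001]
contact_force: [0.1, -0.5, -1.8]
grip_width: 0.0114
gripper_force: 44.1
```

Request:
{"name": "servo_tool", "arguments": {
  "commands": [
    [0,0,-6,14,-18,0,1],
    [0,0,-12,28,-37,0,1],
    [0,0,-18,42,-56,0,1],
    [0,0,-24,56,-75,0,1],
    [0,0,-30,70,-95,0,1]
  ]
}}

```text
clock: 13.57
tcp_pos: [0.555, -0.3694, 0.2108]
orientation: [-1.756, -2.605, -0.0]
contact_force: [0.1, 0.1, -1.0]
grip_width: 0.0114
gripper_force: 44.1
```

Request:
{"name": "servo_tool", "arguments": {
  "commands": [
    [0,0,-6,14,-20,0,1],
    [0,0,-12,28,-40,0,1],
    [0,0,-18,42,-60,0,1],
    [0,0,-24,53.5,-79,0,1],
    [0,0,-24,53.5,-79,0,1]
  ]
}}

```text
clock: 13.98
tcp_pos: [0.6087, -0.4508, 0.21]
orientation: [2.26, 2.181, -0.005]
contact_force: [-0.3, 1.2, -1.6]
grip_width: 0.0114
gripper_force: 44.2
```

```bash
python3 - <<'E'
from h import *
o=r.get_obs(); print(o['tcp_pos'],o['orientation'],o['grip_width'])
im,dep,T=grab('wrist','w3'); trays('t5')
o=r.get_obs(); print(o['tcp_pos'],o['orientation'])
E
```

```text
[ 0.60865016 -0.4508243   0.21004305] [ 2.25970931  2.18088273 -0.00465941] 0.011438494378564496
px [227. 249.] c [0.5743 0.2715] rad 0.0506 sat 103.0 plate [ 0.0919 -0.0023]
px [347. 260.] c [ 0.5507 -0.1013] rad 0.0501 sat 219.0 plate [ 0.0896 -0.3758]
px [223. 296.] c [0.4302 0.2792] rad 0.0509 sat 103.0 plate [-0.0524 -0.0028]
px [371. 300.] c [ 0.418  -0.1915] rad 0.0597 sat 169.0 plate [-0.0378 -0.4734]
[ 0.60748473 -0.44839494  0.21018033] [-2.25267998e+00 -2.18843279e+00  2.14418524e-03]
```

View pics/w3.png

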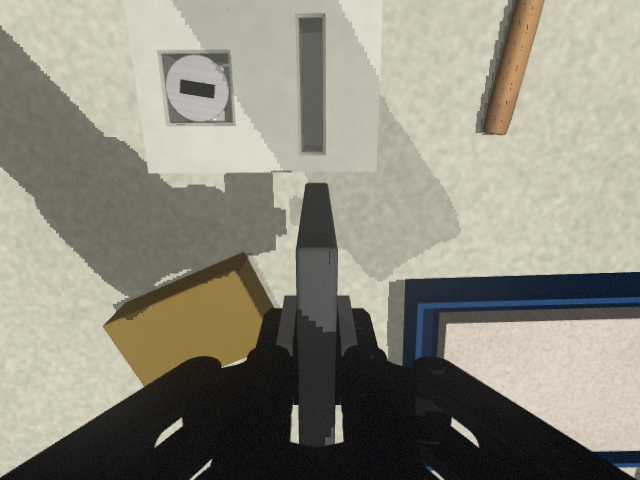

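The picture shows the slot with corners at about (296,14), (326,14), (326,155) and (300,155), and the rotor at (198,89) with its keyhole at (197,89). The cassette hangs with its bottom edge at (304–327,183).

```bash
python3 - <<'E'
from h import *
z=np.load("pics/w3.npz"); T=z["T"]; P=cloud("wrist",z["dep"],T)
print("blower z",np.median(P[40:150,250:290,2]))
q=onz("wrist",[(296,14),(326,14),(326,155),(300,155)],.07,T); print(q.round(4).tolist(),q.mean(0).round(4))
d=(q[0]+q[1]-q[2]-q[3])/2; print("slot dir",np.degrees(np.arctan2(d[1],d[0])),np.linalg.norm(d))
k=onz("wrist",[(181,79),(215,84),(214,99),(180,94),(198,89)],.07,T); print("key",k.round(4).tolist(),k[:4].mean(0).round(4)); d=(k[1]+k[2]-k[0]-k[3])/2;print(np.degrees(np.arctan2(d[1],d[0])),np.linalg.norm(d))
c=onz("wrist",[(305,183),(327,183)],T[2,3]-.142-.0683-.0,T); print("cass bottom front", c.round(4).tolist(), "tcpz",r.get_obs()["tcp_pos"])
c=atdepth("wrist",[(299,249),(336,249)],z["dep"],T); print("cass top front", c.round(4).tolist())
rect(P,(290,345,190,240),.1,.24,"cassface"); 
g=r.get_obs(); print(2*np.degrees(np.arctan2(g["orientation"][1],g["orientation"][0]))-90)
im=cv2.imread("pics/w3.png"); cv2.imwrite("pics/c3.png",cv2.resize(im[0:200,140:400],None,fx=3,fy=3,interpolation=cv2.INTER_CUBIC))
E
```

```text
blower z 0.06958407440836784
[[0.6008, -0.3157, 0.07], [0.6195, -0.3163, 0.07], [0.6171, -0.4026, 0.07], [0.5992, -0.402, 0.07]] [ 0.6092 -0.3592  0.07  ]
slot dir 88.66364429176804 0.08630297833250612
key [[0.5239, -0.3507, 0.07], [0.5457, -0.3544, 0.07], [0.5439, -0.3636, 0.07], [0.5219, -0.3598, 0.07], [0.5342, -0.3571, 0.07]] [ 0.5339 -0.3571  0.07  ]
-9.743883429707815 0.022219709945844122
cass bottom front [[0.6044, -0.4088, 0.1417], [0.616, -0.4092, 0.1417]] tcpz [ 0.60748473 -0.44839494  0.21018033]
cass top front [[0.6057, -0.4085, 0.2464], [0.616, -0.4088, 0.2466]]
cassface z0.2133 c [ 610.4 -409. ] size [ 2.3 12.2] ang 88.9 1568
-361.657618928447
```

View pics/c3.png

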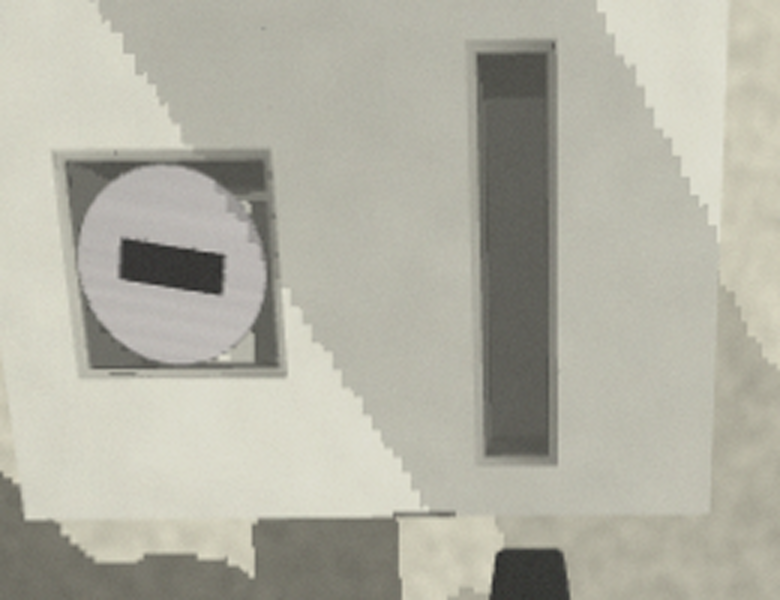

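Request:
{"name": "servo_tool", "arguments": {
  "commands": [
    [0,0,0.3,0,25,0,1],
    [0,0,0.3,0,50,0,1],
    [0,0,0.3,0,75,-10,1],
    [0,0,0.3,0,88.5,-35,1],
    [0,0,0.3,0,88.5,-56,1]
  ]
}}

```text
clock: 14.5
tcp_pos: [0.6095, -0.3536, 0.1542]
orientation: [-2.239, -2.201, -0.006]
contact_force: [0.6, -0.0, -2.3]
grip_width: 0.0114
gripper_force: 44.3
```

Request:
{"name": "servo_tool", "arguments": {
  "commands": [
    [0,0,0,0,0,0,1],
    [0,0,0,0,0,0,1],
    [0,0,0,0,0,0,1]
  ]
}}

```text
clock: 14.75
tcp_pos: [0.6078, -0.3606, 0.1562]
orientation: [2.247, 2.193, 0.0]
contact_force: [0.0, -0.2, -1.7]
grip_width: 0.0114
gripper_force: 44.2
```

```bash
python3 - <<'E'
from h import *
o=r.get_obs(); print(o['tcp_pos'],o['orientation'],o['grip_width'])
im,dep,T=grab('wrist','w4')
cv2.imwrite("pics/c4.png",cv2.resize(im[60:280,200:440],None,fx=3,fy=2.7,interpolation=cv2.INTER_CUBIC))
E
```

```text
[ 0.60783149 -0.36055076  0.15615828] [2.24738187e+00 2.19268039e+00 1.32570823e-04] 0.011371365340377748
```

View pics/c4.png

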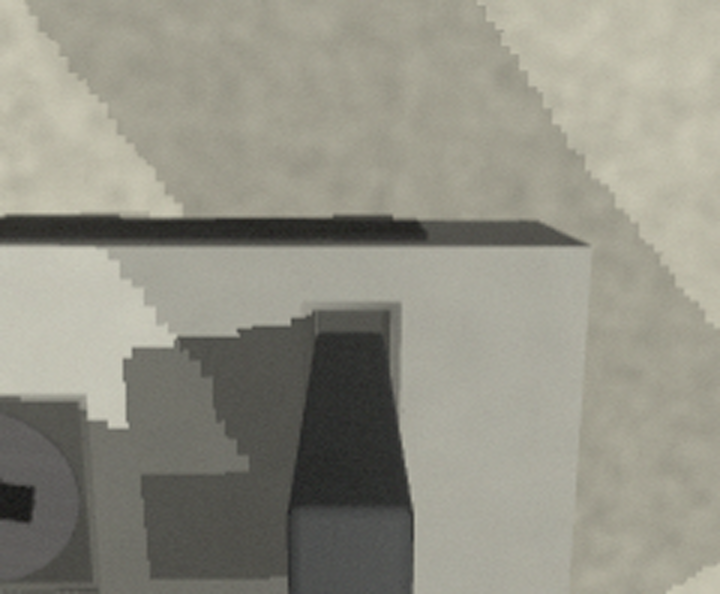

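```bash
python3 - <<'E'
from h import *
T=np.load("pics/w4.npz")["T"]
print(onz("wrist",[(304.3,172.2),(333.7,172.2)],.0697,T).round(4).tolist())
c=onz("wrist",[(305,183.7),(327.7,183.7)],.156-.0683,T); print(c.round(4).tolist(),c.mean(0))
P=cloud("wrist",np.load("pics/w4.npz")["dep"],T); rect(P,(285,350,185,240),.08,.2,"face"); s=P[185:240,285:350].reshape(-1,3); s=s[(s[:,2]>.083)&(s[:,2]<.2)]; print(s[:,2].min(),s[:,2].max(),s[:,1].max())
print(r.get_obs()['tcp_pos'])
E
```

```text
[[0.6025, -0.3155, 0.0697], [0.6192, -0.3159, 0.0697]]
[[0.6033, -0.3188, 0.0877], [0.6153, -0.3191, 0.0877]] [ 0.60925877 -0.31898089  0.0877    ]
face z0.1570 c [ 609.1 -318.7] size [ 2.1 12. ] ang 89.3 1685
0.08911966369905 0.18593602771883905 -0.3175750987729327
[ 0.60802278 -0.36107661  0.15646875]
```

Request:
{"name": "servo_tool", "arguments": {
  "commands": [
    [0,0,0,0.6,0.5,-6,1],
    [0,0,0,0.6,0.5,-13,1],
    [0,0,0,0.6,0.5,-18,1],
    [0,0,0,0.6,0.5,-23,1],
    [0,0,0,0.6,0.5,-28,1]
  ]
}}

```text
clock: 15.22
tcp_pos: [0.6083, -0.3597, 0.1257]
orientation: [2.249, 2.193, -0.001]
contact_force: [0.2, -0.4, -0.7]
grip_width: 0.0113
gripper_force: 44.4
```

Request:
{"name": "servo_tool", "arguments": {
  "commands": [
    [0,0,0,0,0,-5,1],
    [0,0,0,0,0,-10,1],
    [0,0,0,0,0,-14,1],
    [0,0,0,0,0,-17,1]
  ]
}}

```text
clock: 15.55
tcp_pos: [0.6083, -0.3597, 0.1088]
orientation: [2.249, 2.193, -0.001]
contact_force: [0.4, -1.4, -0.6]
grip_width: 0.0115
gripper_force: 44.4
```

Request:
{"name": "servo_tool", "arguments": {
  "commands": [
    [0,0,0,0,0,-7,1],
    [0,0,0,0,0,-14,1],
    [0,0,0,0,0,-19,1],
    [0,0,0,0,0,-23,1],
    [0,0,0,0,0,-25,1]
  ]
}}

```text
clock: 15.97
tcp_pos: [0.6082, -0.3597, 0.0837]
orientation: [2.249, 2.193, -0.001]
contact_force: [-0.2, -3.4, -0.2]
grip_width: 0.0116
gripper_force: 44.4
```

Request:
{"name": "servo_tool", "arguments": {
  "commands": [
    [0,0,0,0,0,-1,1],
    [0,0,0,0,0,-1.5,1],
    [0,0,0,0,0,-1.5,1]
  ]
}}

```text
clock: 16.22
tcp_pos: [0.6083, -0.3597, 0.083]
orientation: [2.249, 2.193, -0.001]
contact_force: [-0.1, -4.0, -1.1]
grip_width: 0.0116
gripper_force: 44.5
```

Request:
{"name": "servo_tool", "arguments": {
  "commands": [
    [0,0,0,0,0,-1,1],
    [0,0,0,0,0,-2,1],
    [0,0,0,0,0,-2,1]
  ]
}}

```text
clock: 16.47
tcp_pos: [0.6085, -0.3598, 0.0829]
orientation: [2.248, 2.193, 0.001]
contact_force: [-3.5, -0.8, 11.5]
grip_width: 0.0112
gripper_force: 46.2
```

Seated: the hard stop came at TCP z 0.083 with 11 N, which matches the cassette's lower edge at 15 mm. Next I'll release it, rise, and go over the key.

Request:
{"name": "servo_tool", "arguments": {
  "commands": [
    [0,0,0,0,0,1.5,1],
    [0,0,0,0,0,1.5,0.7],
    [0,0,0,0,0,1.5,0.4],
    [0,0,0,0,0,1.5,0.4],
    [0,0,0,0,0,2,0.4]
  ]
}}

```text
clock: 16.88
tcp_pos: [0.6087, -0.3583, 0.0823]
orientation: [-2.247, -2.194, -0.001]
contact_force: [-0.7, -0.5, -0.9]
grip_width: 0.051
gripper_force: 0.0
```

Request:
{"name": "servo_tool", "arguments": {
  "commands": [
    [0,0,0,0,0,15,0.4],
    [0,0,0,0,0,35,0.4],
    [0,0,0,0,0,65,0.4],
    [0,0,0,0,0,95,0.4],
    [0,0,0,0,0,120,0.4]
  ]
}}

```text
clock: 17.3
tcp_pos: [0.6086, -0.3597, 0.2061]
orientation: [2.248, 2.192, 0.0]
contact_force: [0.9, -0.7, 0.3]
grip_width: 0.0511
gripper_force: 0.0
```

Request:
{"name": "servo_tool", "arguments": {
  "commands": [
    [0,0,6,-14,7.5,0,0.4],
    [0,0,12,-28,15,0,0.4],
    [0,0,18,-42,22.5,0,0.4],
    [0,0,24,-56,30,0,0.4],
    [0,0,30,-70,37.5,0,0.4]
  ]
}}

```text
clock: 17.72
tcp_pos: [0.5378, -0.3216, 0.2039]
orientation: [1.597, 2.705, 0.0]
contact_force: [-0.2, -0.4, 0.2]
grip_width: 0.0513
gripper_force: 0.0
```

Request:
{"name": "servo_tool", "arguments": {
  "commands": [
    [0,0,6,-14,7.5,0,0.4],
    [0,0,12,-28,15,0,0.4],
    [0,0,18,-42,22.5,0,0.4],
    [0,0,24,-56,30,0,0.4],
    [0,0,30,-70,37.5,0,0.4]
  ]
}}

```text
clock: 18.13
tcp_pos: [0.4678, -0.2843, 0.2038]
orientation: [0.843, 3.025, 0.0]
contact_force: [0.2, 0.0, -0.2]
grip_width: 0.0515
gripper_force: 0.0
```

Request:
{"name": "servo_tool", "arguments": {
  "commands": [
    [0,0,6,-18,9,0,0.4],
    [0,0,12,-36,18,0,0.4],
    [0,0,18,-54,27,0,0.4],
    [0,0,24,-66,34,0,0.4],
    [0,0,27,-70,36.5,0,0.4]
  ]
}}

```text
clock: 18.55
tcp_pos: [0.3962, -0.2472, 0.2034]
orientation: [0.115, 3.139, 0.003]
contact_force: [-0.0, 0.1, -0.4]
grip_width: 0.0511
gripper_force: 0.0
```

```bash
python3 - <<'E'
from h import *
trays('t6')
o=r.get_obs(); print(o['tcp_pos'],o['orientation'],2*np.degrees(np.arctan2(o["orientation"][1],o["orientation"][0]))-90)
im,dep,T=grab('wrist','w5'); P=cloud("wrist",dep,T)
rect(P,(200,440,60,330),.055,.09,"key")
rect(P,(150,490,30,380),.026,.042,"rest")
z=np.load("pics/t6.npz"); P=cloud("top",z["dep"],z["T"]); rect(P,(400,460,222,292),.1,.14,"cassette seated"); rect(P,(385,412,285,335),.055,.08,"top key")
E
```

```text
px [227. 249.] c [0.5743 0.2716] rad 0.0504 sat 103.0 plate [ 0.0919 -0.0022]
px [347. 260.] c [ 0.5506 -0.1012] rad 0.0501 sat 218.0 plate [ 0.0894 -0.3757]
px [223. 296.] c [0.4297 0.2788] rad 0.0507 sat 103.0 plate [-0.0529 -0.0032]
px [378. 308.] c [ 0.3997 -0.2073] rad 0.0827 sat 171.0 plate [-0.0551 -0.4903]
[ 0.39649532 -0.24721138  0.20353038] [1.13490623e-01 3.13913428e+00 3.13782733e-03] 85.85892015703936
key z0.0705 c [ 398.4 -248.1] size [11.7 45.5] ang 85.7 1055
rest z0.0346 c [ 454.  -250.3] size [303.2 206.5] ang 89.8 18012
cassette seated z0.1203 c [ 607.2 -355.9] size [12.  78.3] ang 1.4 122
top key z0.0706 c [ 408.3 -250.5] size [14.4 21.9] ang 88.8 36
```

Request:
{"name": "servo_tool", "arguments": {
  "commands": [
    [0,0,0,2,-1.2,-30,0.4],
    [0,0,0,2,-1.2,-60,0.4],
    [0,0,0,2,-1.2,-85,0.4],
    [0,0,0,2,-1.2,-105,0.4],
    [0,0,0,2,-1.2,-120,0.4]
  ]
}}

```text
clock: 19.07
tcp_pos: [0.4006, -0.2493, 0.0814]
orientation: [-0.125, -3.138, 0.0]
contact_force: [-0.7, 0.4, 0.3]
grip_width: 0.0512
gripper_force: 0.0
```

Request:
{"name": "servo_tool", "arguments": {
  "commands": [
    [0,0,0,0,0,0,0.4],
    [0,0,0,0,0,0,0.4],
    [0,0,0,0,0,0,0.4]
  ]
}}

```text
clock: 19.32
tcp_pos: [0.4014, -0.2498, 0.0838]
orientation: [0.123, 3.138, -0.001]
contact_force: [-0.4, -0.5, 0.5]
grip_width: 0.0513
gripper_force: 0.0
```

```bash
python3 - <<'E'
from h import *
o=r.get_obs(); print(o['tcp_pos'],o['orientation'],2*np.degrees(np.arctan2(o["orientation"][1],o["orientation"][0]))-90)
im,dep,T=grab('wrist','w6'); P=cloud("wrist",dep,T)
rect(P,(200,440,0,330),.055,.08,"key")
E
```

```text
[ 0.40138691 -0.24975604  0.08377899] [ 1.22672817e-01  3.13786378e+00 -1.24365028e-03] 85.52239507356862
key z0.0704 c [ 395.7 -248. ] size [12.  40.8] ang 85.5 2676
```

Request:
{"name": "servo_tool", "arguments": {
  "commands": [
    [0,0,0,-3,1,-15,0.4],
    [0,0,0,-3,1,-30,0.4],
    [0,0,0,-3,1,-40,0.4],
    [0,0,0,-3,1,-43.5,0.4],
    [0,0,0,-3,1,-43.5,0.4]
  ]
}}

```text
clock: 19.78
tcp_pos: [0.3976, -0.248, 0.0393]
orientation: [-0.121, -3.139, -0.0]
contact_force: [0.5, 0.1, -0.3]
grip_width: 0.0513
gripper_force: 0.0
```

Request:
{"name": "servo_tool", "arguments": {
  "commands": [
    [0,0,0,0,0,0,0.4],
    [0,0,0,0,0,0,0.4],
    [0,0,0,0,0,0,0.4]
  ]
}}

```text
clock: 20.03
tcp_pos: [0.398, -0.2483, 0.0399]
orientation: [0.121, 3.138, -0.001]
contact_force: [-0.5, 0.3, 0.2]
grip_width: 0.0513
gripper_force: 0.0
```

Request:
{"name": "servo_tool", "arguments": {
  "commands": [
    [0,0,0,0,0,0,0.7],
    [0,0,0,0,0,0,0.85],
    [0,0,0,0,0,0,1],
    [0,0,0,0,0,0,1],
    [0,0,0,0,0,0,1]
  ],
  "force": 60
}}

```text
clock: 20.45
tcp_pos: [0.3977, -0.248, 0.0396]
orientation: [0.121, 3.139, 0.0]
contact_force: [-0.8, 0.8, 5.2]
grip_width: 0.0111
gripper_force: 58.6
```

Request:
{"name": "servo_tool", "arguments": {
  "commands": [
    [0,0,0,0,0,0,1],
    [0,0,0,0,0,0,1],
    [0,0,0,0,0,0,1]
  ]
}}

```text
clock: 20.7
tcp_pos: [0.3977, -0.248, 0.0396]
orientation: [0.121, 3.139, 0.0]
contact_force: [-1.2, 0.9, 5.1]
grip_width: 0.011
gripper_force: 58.6
```

Request:
{"name": "servo_tool", "arguments": {
  "commands": [
    [0,0,0,0,0,8,1],
    [0,0,0,0,0,20,1],
    [0,0,0,0,0,40,1],
    [0,0,0,0,0,65,1],
    [0,0,0,0,0,90,1]
  ]
}}

```text
clock: 21.12
tcp_pos: [0.3967, -0.2479, 0.1302]
orientation: [-0.122, -3.138, -0.0]
contact_force: [0.7, -0.2, -0.6]
grip_width: 0.011
gripper_force: 58.6
```

Request:
{"name": "servo_tool", "arguments": {
  "commands": [
    [0,0,-1,24,-20,10,1],
    [0,0,-2,50,-40,20,1],
    [0,0,-3,76,-60,30,1],
    [0,0,-4,102,-82,35,1],
    [0,0,-5,124,-100,40,1]
  ]
}}

```text
clock: 21.53
tcp_pos: [0.5232, -0.3491, 0.1704]
orientation: [0.258, 3.13, -0.001]
contact_force: [-0.3, -0.2, -0.6]
grip_width: 0.0109
gripper_force: 58.6
```

Request:
{"name": "servo_tool", "arguments": {
  "commands": [
    [0,0,0,0,0,0,1],
    [0,0,0,0,0,0,1],
    [0,0,0,0,0,0,1],
    [0,0,0,0,0,0,1]
  ]
}}

```text
clock: 21.87
tcp_pos: [0.5202, -0.347, 0.1689]
orientation: [-0.258, -3.129, -0.002]
contact_force: [1.1, 0.6, -0.2]
grip_width: 0.0111
gripper_force: 58.7
```

```bash
python3 - <<'E'
from h import *
o=r.get_obs(); print(o['tcp_pos'],o['orientation'],2*np.degrees(np.arctan2(o["orientation"][1],o["orientation"][0]))-90,o['grip_width'])
im,dep,T=grab('wrist','w7')
trays('t7')
E
```

```text
[ 0.52017671 -0.34701522  0.16890268] [-2.57814159e-01 -3.12942071e+00 -1.89662918e-03] -279.41923824953517 0.011101675976108144
px [227. 249.] c [0.5745 0.2712] rad 0.0503 sat 103.0 plate [ 0.0921 -0.0025]
px [347. 260.] c [ 0.5507 -0.1014] rad 0.0501 sat 217.0 plate [ 0.0895 -0.3759]
px [223. 296.] c [0.4281 0.2792] rad 0.051 sat 103.0 plate [-0.0545 -0.003 ]
px [382. 310.] c [ 0.4001 -0.2069] rad 0.0826 sat 171.0 plate [-0.0548 -0.4899]
```

View pics/w7.png

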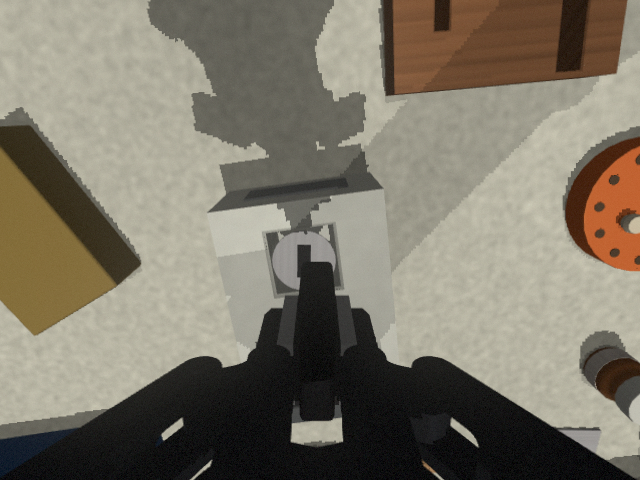

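Request:
{"name": "servo_tool", "arguments": {
  "commands": [
    [0,0,0,18,0,0,1],
    [0,0,0,36,0,0,1],
    [0,0,0,50,0,0,1],
    [0,0,0,50,0,0,1],
    [0,0,0,50,0,0,1]
  ]
}}

```text
clock: 22.38
tcp_pos: [0.5713, -0.3473, 0.1691]
orientation: [-0.256, -3.13, -0.001]
contact_force: [-1.6, 0.4, -0.1]
grip_width: 0.0111
gripper_force: 58.7
```

```bash
python3 - <<'E'
from h import *
o=r.get_obs(); print(o['tcp_pos'],o['orientation'],2*np.degrees(np.arctan2(o["orientation"][1],o["orientation"][0]))-90,o['grip_width'])
im,dep,T=grab('wrist','w8'); P=cloud("wrist",dep,T)
cv2.imwrite("pics/c8.png",cv2.resize(im[110:290,220:420],None,fx=4,fy=3.3,interpolation=cv2.INTER_CUBIC))
E
```

```text
[ 0.57134876 -0.34725836  0.16906165] [-2.55826255e-01 -3.13044018e+00 -5.60387586e-04] -279.34390269199685 0.011113425289940942
```

View pics/c8.png

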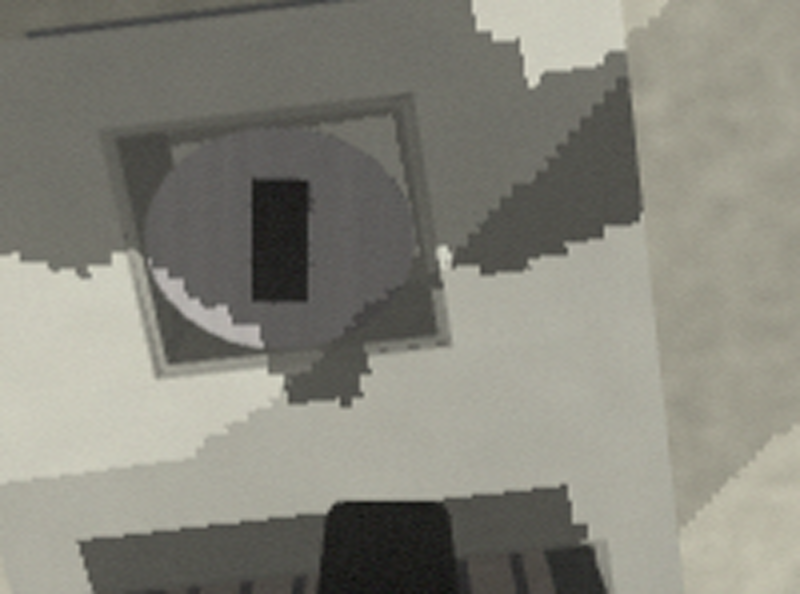

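The crop shows the keyhole with corners at (252,180), (308,182), (307,301) and (252,300), and the held key's bow end at (330–447,503).

```bash
python3 - <<'E'
from h import *
z=np.load("pics/w8.npz"); T=z["T"]; P=cloud("wrist",z["dep"],T)
k=onz("wrist",[(283,164.5),(297,165.2),(296.75,201.2),(283,200.9)],.0697,T); print(k.round(4).tolist(),k.mean(0).round(4)); d=(k[2]+k[3]-k[0]-k[1])/2;print(np.degrees(np.arctan2(d[1],d[0])),np.linalg.norm(d))
b=onz("wrist",[(303,262.4),(331.5,262.4)],.169-.0046,T); print("bow end",b.round(4).tolist(),b.mean(0).round(4))
rect(P,(290,345,255,440),.190,.215,"bowtop")
s=P[255:440,290:345].reshape(-1,3); s=s[(s[:,2]>.155)&(s[:,2]<.215)]; print(s[:,0].min(),s[:,2].max())
t=np.array([np.cos(np.radians(80.66)),np.sin(np.radians(80.66))])
E
```

```text
[[0.5221, -0.3585, 0.0697], [0.5239, -0.3504, 0.0697], [0.5455, -0.3544, 0.0697], [0.5439, -0.3627, 0.0697]] [ 0.5338 -0.3565  0.0697]
-10.687373809254963 0.022057088329129632
bow end [[0.55, -0.3482, 0.1644], [0.5518, -0.3372, 0.1644]] [ 0.5509 -0.3427  0.1644]
bowtop z0.2000 c [ 572.2 -345.6] size [18.3 46.9] ang 84.2 6348
0.5485697366429378 0.21498923455517446
```

Request:
{"name": "servo_tool", "arguments": {
  "commands": [
    [0,0,-0.4,-13,-3.5,-8,1],
    [0,0,-0.8,-26,-7,-20,1],
    [0,0,-0.9,-38.5,-10.5,-35,1],
    [0,0,-0.9,-38.5,-10.5,-50,1],
    [0,0,-0.9,-38.5,-10.5,-59,1]
  ]
}}

```text
clock: 22.85
tcp_pos: [0.5301, -0.3587, 0.1093]
orientation: [-0.287, -3.126, -0.001]
contact_force: [0.6, 0.8, -0.2]
grip_width: 0.0113
gripper_force: 58.7
```

Request:
{"name": "servo_tool", "arguments": {
  "commands": [
    [0,0,0,0,0,0,1],
    [0,0,0,0,0,0,1],
    [0,0,0,0,0,0,1],
    [0,0,0,0,0,0,1]
  ]
}}

```text
clock: 23.18
tcp_pos: [0.5338, -0.3587, 0.1113]
orientation: [0.281, 3.127, -0.001]
contact_force: [0.1, -0.2, -0.4]
grip_width: 0.0111
gripper_force: 58.7
```

```bash
python3 - <<'E'
from h import *
o=r.get_obs(); print(o['tcp_pos'],o['orientation'],2*np.degrees(np.arctan2(o["orientation"][1],o["orientation"][0]))-90,o['grip_width'])
im,dep,T=grab('wrist','w9')
cv2.imwrite("pics/c9.png",cv2.resize(im[130:290,220:420],None,fx=4,fy=3.7,interpolation=cv2.INTER_CUBIC))
E
```

```text
[ 0.53377574 -0.35873272  0.11128113] [ 2.81347158e-01  3.12747762e+00 -1.01286496e-03] 79.71904420390251 0.011108722471236416
```

View pics/c9.png

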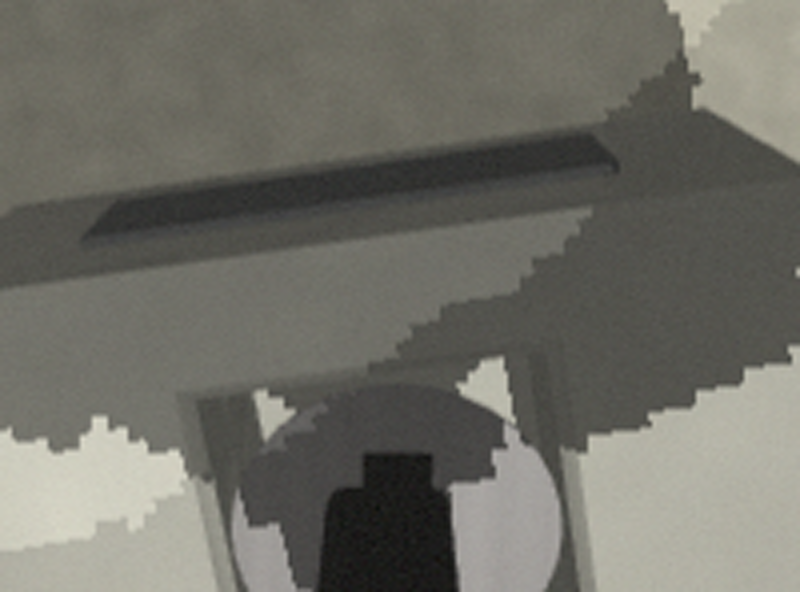

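The crop shows the keyhole's base-side end at (363–433,453) and the bow's end at (333–447,488), nearly in line. I'll work out what offset is left.

```bash
python3 - <<'E'
from h import *
T=np.load("pics/w9.npz")["T"]
k=onz("wrist",[(310.75,252.4),(328.25,252.4)],.0697,T); b=onz("wrist",[(303.2,261.9),(331.5,261.9)],.1113-.0046,T)
a=np.radians(-10.3); x=np.array([np.cos(a),np.sin(a)]); y=np.array([-x[1],x[0]])
print(k.round(4).tolist(),b.round(4).tolist()); K0=k[:,:2].mean(0)+.01125*x; B0=b[:,:2].mean(0)+.023*x; print("hole",K0,"key",B0,"diff in key axes mm",(K0-B0)@x*1e3,(K0-B0)@y*1e3, r.get_obs()['tcp_pos'])
E
```

```text
[[0.5219, -0.3585, 0.0697], [0.5234, -0.3501, 0.0697]] [[0.5121, -0.3592, 0.1067], [0.5141, -0.3483, 0.1067]]
hole [ 0.53371436 -0.35635238] key [ 0.53575306 -0.35784717] diff in key axes mm -2.273119638698632 1.1061829242815275 [ 0.53368992 -0.35871805  0.11119381]
```

Request:
{"name": "servo_tool", "arguments": {
  "commands": [
    [0,0,0,-1.1,1.3,0,1],
    [0,0,0,-1.1,1.3,-3,1],
    [0,0,0,-1.1,1.3,-6,1],
    [0,0,0,-1.1,1.3,-8,1],
    [0,0,0,-1.1,1.3,-10,1]
  ]
}}

```text
clock: 23.65
tcp_pos: [0.5318, -0.357, 0.0999]
orientation: [-0.282, -3.129, -0.0]
contact_force: [0.4, -0.1, -0.2]
grip_width: 0.0112
gripper_force: 58.7
```

Request:
{"name": "servo_tool", "arguments": {
  "commands": [
    [0,0,0,0,0,-1,1],
    [0,0,0,0,0,-2,1],
    [0,0,0,0,0,-2,1]
  ]
}}

```text
clock: 23.9
tcp_pos: [0.5318, -0.3571, 0.098]
orientation: [-0.282, -3.129, -0.0]
contact_force: [-0.1, 1.1, -0.3]
grip_width: 0.0113
gripper_force: 58.7
```

The blade has entered freely, so I'll keep going down to the stop.

Request:
{"name": "servo_tool", "arguments": {
  "commands": [
    [0,0,0,0,0,-4,1],
    [0,0,0,0,0,-8,1],
    [0,0,0,0,0,-12,1],
    [0,0,0,0,0,-16,1],
    [0,0,0,0,0,-19,1]
  ]
}}

```text
clock: 24.32
tcp_pos: [0.5317, -0.357, 0.0786]
orientation: [-0.282, -3.128, -0.001]
contact_force: [0.1, 0.2, -0.2]
grip_width: 0.0111
gripper_force: 58.7
```

Request:
{"name": "servo_tool", "arguments": {
  "commands": [
    [0,0,0,0,0,-2,1],
    [0,0,0,0,0,-3.5,1],
    [0,0,0,0,0,-4.5,1],
    [0,0,0,0,0,-4.5,1]
  ]
}}

```text
clock: 24.65
tcp_pos: [0.5319, -0.3573, 0.0748]
orientation: [0.282, 3.129, -0.0]
contact_force: [0.0, -0.7, -0.3]
grip_width: 0.0117
gripper_force: 58.9
```

Request:
{"name": "servo_tool", "arguments": {
  "commands": [
    [0,0,0,0,0,-1,1],
    [0,0,0,0,0,-1.5,1],
    [0,0,0,0,0,-1.5,1]
  ]
}}

```text
clock: 24.9
tcp_pos: [0.5321, -0.3574, 0.0746]
orientation: [0.283, 3.128, 0.001]
contact_force: [-3.1, 2.4, 9.1]
grip_width: 0.0115
gripper_force: 60.3
```

Request:
{"name": "servo_tool", "arguments": {
  "commands": [
    [0,0,-3,0,0,1.2,1],
    [0,0,-8,0,0,1.2,1],
    [0,0,-13,0,0,1.2,1],
    [0,0,-18,0,0,1.2,1],
    [0,0,-23,0,0,1.2,1]
  ]
}}

```text
clock: 25.32
tcp_pos: [0.5324, -0.3571, 0.0751]
orientation: [0.906, 3.007, 0.001]
contact_force: [-1.4, 1.3, 1.7]
grip_width: 0.0109
gripper_force: 59.2
```

Request:
{"name": "servo_tool", "arguments": {
  "commands": [
    [0,0,-5,0,0,0,1],
    [0,0,-10,0,0,0,1],
    [0,0,-15,0,0,0,1],
    [0,0,-20,0,0,0,1],
    [0,0,-25,0,0,0,1]
  ]
}}

```text
clock: 25.73
tcp_pos: [0.5326, -0.3569, 0.0751]
orientation: [1.535, 2.74, 0.001]
contact_force: [0.1, 0.9, 1.9]
grip_width: 0.011
gripper_force: 59.2
```

Request:
{"name": "servo_tool", "arguments": {
  "commands": [
    [0,0,-5,0,0,0,1],
    [0,0,-10,0,0,0,1],
    [0,0,-15,0,0,0,1],
    [0,0,-20,0,0,0,1],
    [0,0,-25,0,0,0,1]
  ]
}}

```text
clock: 26.15
tcp_pos: [0.533, -0.3567, 0.0751]
orientation: [2.091, 2.343, 0.002]
contact_force: [1.5, 1.2, 2.2]
grip_width: 0.0114
gripper_force: 59.2
```

Request:
{"name": "servo_tool", "arguments": {
  "commands": [
    [0,0,-4,0,0,0,1],
    [0,0,-8,0,0,0,1],
    [0,0,-11,0,0,0,1],
    [0,0,-13,0,0,0,1],
    [0,0,-13,0,0,0,1]
  ]
}}

```text
clock: 26.57
tcp_pos: [0.5331, -0.3569, 0.0749]
orientation: [2.34, 2.095, 0.002]
contact_force: [1.4, 0.6, 2.0]
grip_width: 0.011
gripper_force: 58.9
```

```bash
python3 - <<'E'
from h import *
o=r.get_obs(); print(o['tcp_pos'],(2*np.degrees(np.arctan2(o["orientation"][1],o["orientation"][0]))-180)%180-180,o['moment'],o['contact_force'])
trays('t8')
E
```

```text
[ 0.53307018 -0.35687078  0.07487998] -96.3160477573011 [ 0.20280688 -0.4702802   0.0399225 ] [1.417045   0.55182055 1.97246806]
px [347. 260.] c [ 0.5507 -0.1013] rad 0.0501 sat 218.0 plate [ 0.0896 -0.3758]
px [235. 264.] c [0.5298 0.2448] rad 0.0497 sat 102.0 plate [ 0.049  -0.0315]
px [223. 296.] c [0.4297 0.2793] rad 0.0513 sat 103.0 plate [-0.0529 -0.0027]
```

Tray1 has been knocked: it is now at (0.530, 0.245), plate y -31.5 mm, so partly off the plate. The switch is not quite at its stop yet. I'll turn it back to off, leave the key standing in the switch, push the tray back, then insert and turn the key again so the order holds.

Request:
{"name": "servo_tool", "arguments": {
  "commands": [
    [0,0,5,0,0,0,1],
    [0,0,10,0,0,0,1],
    [0,0,15,0,0,0,1],
    [0,0,20,0,0,0,1],
    [0,0,25,0,0,0,1]
  ]
}}

```text
clock: 27.03
tcp_pos: [0.5328, -0.3571, 0.0747]
orientation: [1.823, 2.557, 0.001]
contact_force: [1.1, 1.4, -0.2]
grip_width: 0.0112
gripper_force: 58.8
```

Request:
{"name": "servo_tool", "arguments": {
  "commands": [
    [0,0,5,0,0,0,1],
    [0,0,10,0,0,0,1],
    [0,0,15,0,0,0,1],
    [0,0,20,0,0,0,1],
    [0,0,25,0,0,0,1]
  ]
}}

```text
clock: 27.45
tcp_pos: [0.5326, -0.3572, 0.0747]
orientation: [1.226, 2.891, 0.0]
contact_force: [1.9, 0.2, -0.3]
grip_width: 0.0112
gripper_force: 58.7
```

Request:
{"name": "servo_tool", "arguments": {
  "commands": [
    [0,0,5,0,0,0,1],
    [0,0,10,0,0,0,1],
    [0,0,15,0,0,0,1],
    [0,0,20,0,0,0,1],
    [0,0,25,0,0,0,1]
  ]
}}

```text
clock: 27.87
tcp_pos: [0.5325, -0.3574, 0.0747]
orientation: [0.572, 3.088, -0.001]
contact_force: [2.0, -0.1, -1.3]
grip_width: 0.0112
gripper_force: 58.7
```

Request:
{"name": "servo_tool", "arguments": {
  "commands": [
    [0,0,5,0,0,0,1],
    [0,0,10,0,0,0,1],
    [0,0,14,0,0,0,1],
    [0,0,17,0,0,0,1],
    [0,0,17,0,0,0,1]
  ]
}}

```text
clock: 28.28
tcp_pos: [0.5323, -0.3575, 0.0747]
orientation: [0.114, 3.138, -0.001]
contact_force: [1.0, -1.0, -0.8]
grip_width: 0.0113
gripper_force: 58.7
```

Request:
{"name": "servo_tool", "arguments": {
  "commands": [
    [0,0,-3,0,0,0,1],
    [0,0,-3,0,0,0,1],
    [0,0,-3,0,0,0,1]
  ]
}}

```text
clock: 28.53
tcp_pos: [0.5317, -0.3575, 0.0747]
orientation: [-0.2, -3.135, 0.001]
contact_force: [0.4, 0.1, 2.7]
grip_width: 0.0114
gripper_force: 59.2
```

Request:
{"name": "servo_tool", "arguments": {
  "commands": [
    [0,0,0,0,0,0,0.8],
    [0,0,0,0,0,0,0.6],
    [0,0,0,0,0,0,0.5],
    [0,0,0,0,0,0,0.5],
    [0,0,0,0,0,2,0.5]
  ]
}}

```text
clock: 28.95
tcp_pos: [0.5316, -0.3569, 0.0761]
orientation: [-0.2, -3.134, -0.001]
contact_force: [-0.1, 0.3, -0.1]
grip_width: 0.0426
gripper_force: 0.0
```

```bash
python3 - <<'E'
from h import *
o=r.get_obs(); print(o['tcp_pos'],o['orientation'],o['grip_width'])
E
```

```text
[ 0.53159275 -0.35694103  0.0761117 ] [-1.99908811e-01 -3.13434715e+00 -6.20517994e-04] 0.042621488598560284
```

Request:
{"name": "servo_tool", "arguments": {
  "commands": [
    [0,0,0,0,0,10,0.5],
    [0,0,0,0,0,25,0.5],
    [0,0,0,0,0,50,0.5],
    [0,0,0,0,0,80,0.5],
    [0,0,0,0,0,100,0.5]
  ]
}}

```text
clock: 29.37
tcp_pos: [0.5323, -0.358, 0.1798]
orientation: [0.201, 3.133, -0.002]
contact_force: [0.4, -0.2, 0.1]
grip_width: 0.0427
gripper_force: 0.0
```

Request:
{"name": "servo_tool", "arguments": {
  "commands": [
    [0,0,-5.7,-2,27,0,0.65],
    [0,0,-11.4,-4,54,0,0.65],
    [0,0,-17.1,-7,80,0,0.65],
    [0,0,-22.8,-9,107,0,0.65],
    [0,0,-28.5,-11,133.5,0,0.65]
  ]
}}

```text
clock: 29.78
tcp_pos: [0.5207, -0.2226, 0.1774]
orientation: [0.974, 2.986, 0.001]
contact_force: [0.8, 0.4, 0.3]
grip_width: 0.0298
gripper_force: 0.0
```

Request:
{"name": "servo_tool", "arguments": {
  "commands": [
    [0,0,-5.7,-2,27,0,0.65],
    [0,0,-11.4,-4,54,0,0.65],
    [0,0,-17.1,-7,80,0,0.65],
    [0,0,-22.8,-9,107,0,0.65],
    [0,0,-28.5,-11,133.5,0,0.65]
  ]
}}

```text
clock: 30.2
tcp_pos: [0.5098, -0.0889, 0.1773]
orientation: [1.679, 2.655, 0.002]
contact_force: [-0.4, -0.1, 0.3]
grip_width: 0.0295
gripper_force: 0.0
```

Request:
{"name": "servo_tool", "arguments": {
  "commands": [
    [0,0,-5.7,-2,27,0,0.65],
    [0,0,-11.4,-4,54,0,0.65],
    [0,0,-17.1,-7,80,0,0.65],
    [0,0,-22.8,-9,107,0,0.65],
    [0,0,-28.5,-11,133.5,0,0.65]
  ]
}}

```text
clock: 30.62
tcp_pos: [0.4988, 0.0448, 0.1773]
orientation: [-2.28, -2.16, -0.003]
contact_force: [1.9, -0.5, 0.6]
grip_width: 0.0298
gripper_force: 0.0
```

Request:
{"name": "servo_tool", "arguments": {
  "commands": [
    [0,0,-5.7,-2,27,0,0.65],
    [0,0,-11.4,-4,54,0,0.65],
    [0,0,-17.1,-7,80,0,0.65],
    [0,0,-22.8,-9,107,0,0.65],
    [0,0,-28.5,-11,133.5,0,0.65]
  ]
}}

```text
clock: 31.03
tcp_pos: [0.4877, 0.1786, 0.1773]
orientation: [-2.741, -1.533, -0.002]
contact_force: [-0.1, -0.9, 0.5]
grip_width: 0.0298
gripper_force: 0.0
```

```bash
python3 - <<'E'
from h import *
trays('t9'); trays('t9w','wrist')
o=r.get_obs(); print(o['tcp_pos'],o['orientation'],2*np.degrees(np.arctan2(o["orientation"][1],o["orientation"][0]))-90,o['grip_width'])
E
```

```text
px [347. 260.] c [ 0.5506 -0.1013] rad 0.0501 sat 217.0 plate [ 0.0895 -0.3758]
px [236. 256.] c [0.5453 0.2456] rad 0.0451 sat 102.0 plate [ 0.0644 -0.0298]
px [382. 310.] c [ 0.3999 -0.2074] rad 0.083 sat 171.0 plate [-0.0549 -0.4904]
px [327. 113.] c [0.5319 0.244 ] rad 0.05 sat 83.0 plate [ 0.0511 -0.0321]
px [183. 145.] c [0.4315 0.2796] rad 0.0501 sat 89.0 plate [-0.0512 -0.0024]
px [567. 411.] c [ 0.5775 -0.0903] rad 0.0418 sat 181.0 plate [ 0.1157 -0.3633]
px [496. 436.] c [ 0.5205 -0.0799] rad 0.0153 sat 175.0 plate [ 0.0582 -0.3561]
[0.48766396 0.18208056 0.17636958] [-2.73402098e+00 -1.54649085e+00  3.33373306e-04] -391.0109162272527 0.02970821201377797
```

Request:
{"name": "servo_tool", "arguments": {
  "commands": [
    [0,0,0,0,0,-40,0.65],
    [0,0,0,0,0,-80,0.65],
    [0,0,0,0,0,-120,0.65],
    [0,0,0,0,0,-150,0.65],
    [0,0,0,0,0,-164,0.65]
  ]
}}

```text
clock: 31.55
tcp_pos: [0.4862, 0.1762, 0.0098]
orientation: [-2.737, -1.54, 0.006]
contact_force: [-1.0, 0.4, 0.3]
grip_width: 0.0298
gripper_force: 0.0
```

Request:
{"name": "servo_tool", "arguments": {
  "commands": [
    [0,0,0,0,0,-3,0.65],
    [0,0,0,0,0,-4.5,0.65],
    [0,0,0,4,6,-4.5,0.65],
    [0,0,0,8,12,-4.5,0.65],
    [0,0,0,12,18,-4.5,0.65]
  ]
}}

```text
clock: 31.97
tcp_pos: [0.5013, 0.1959, 0.0093]
orientation: [2.738, 1.54, 0.004]
contact_force: [-1.0, -2.7, 2.3]
grip_width: 0.03
gripper_force: 1.4
```

Request:
{"name": "servo_tool", "arguments": {
  "commands": [
    [0,0,0,4,6,0,0.65],
    [0,0,0,8,12,0,0.65],
    [0,0,0,12,17,0,0.65],
    [0,0,0,14,20,0,0.65],
    [0,0,0,15,21,0,0.65]
  ]
}}

```text
clock: 32.38
tcp_pos: [0.5151, 0.2166, 0.008]
orientation: [-2.738, -1.541, 0.0]
contact_force: [-1.0, -2.2, 1.8]
grip_width: 0.0298
gripper_force: 1.5
```

```bash
python3 - <<'E'
from h import *
trays('t10w','wrist'); trays('t10s','scene')
o=r.get_obs(); print(o['tcp_pos'],o['grip_width'])
E
```

```text
px [314. 156.] c [0.542  0.2623] rad 0.0557 sat 85.0 plate [ 0.0601 -0.0133]
px [ 77. 296.] c [0.4327 0.2785] rad 0.0505 sat 91.0 plate [-0.0499 -0.0033]
px [301. 210.] c [ 0.4056 -0.2089] rad 0.0832 sat 112.0 plate [-0.0491 -0.4915]
px [294. 247.] c [ 0.5513 -0.1041] rad 0.0538 sat 156.0 plate [ 0.0904 -0.3785]
px [418. 297.] c [0.4895 0.2676] rad 0.1092 sat 85.0 plate [ 0.0074 -0.011 ]
[0.51513937 0.21632909 0.007918  ] 0.02995320718118181
```

Request:
{"name": "servo_tool", "arguments": {
  "commands": [
    [0,0,0,3,5,0,0.65],
    [0,0,0,5,9,0,0.65],
    [0,0,0,6,11,0,0.65],
    [0,0,0,6,11,0,0.65],
    [0,0,0,0,1,0,0.65]
  ]
}}

```text
clock: 32.9
tcp_pos: [0.5162, 0.2193, 0.008]
orientation: [-2.735, -1.544, -0.004]
contact_force: [0.6, 1.2, -0.5]
grip_width: 0.0302
gripper_force: 0.0
```

Request:
{"name": "servo_tool", "arguments": {
  "commands": [
    [0,0,0,-6,-10,10,0.65],
    [0,0,0,-6,-10,45,0.65],
    [0,0,0,-6,-10,85,0.65],
    [0,0,0,-6,-10,125,0.65],
    [0,0,0,-6,-10,170,0.65]
  ]
}}

```text
clock: 33.32
tcp_pos: [0.5076, 0.2048, 0.1765]
orientation: [-2.74, -1.535, 0.002]
contact_force: [0.9, 1.0, 0.0]
grip_width: 0.0301
gripper_force: 0.0
```

Request:
{"name": "servo_tool", "arguments": {
  "commands": [
    [0,0,5.7,1,-28,0,0.5],
    [0,0,11.4,2,-56,0,0.5],
    [0,0,17.1,3,-85,0,0.5],
    [0,0,22.8,4,-113,0,0.5],
    [0,0,28.5,6,-141,0,0.5]
  ]
}}

```text
clock: 33.73
tcp_pos: [0.5134, 0.0634, 0.175]
orientation: [-2.27, -2.17, -0.001]
contact_force: [-0.5, 0.1, 0.3]
grip_width: 0.0428
gripper_force: 0.0
```

Request:
{"name": "servo_tool", "arguments": {
  "commands": [
    [0,0,5.7,1,-28,0,0.5],
    [0,0,11.4,2,-56,0,0.5],
    [0,0,17.1,3,-85,0,0.5],
    [0,0,22.8,4,-113,0,0.5],
    [0,0,28.5,6,-141,0,0.5]
  ]
}}

```text
clock: 34.15
tcp_pos: [0.5191, -0.0776, 0.175]
orientation: [-1.667, -2.662, -0.001]
contact_force: [-0.5, -0.1, -0.4]
grip_width: 0.0428
gripper_force: 0.0
```

Request:
{"name": "servo_tool", "arguments": {
  "commands": [
    [0,0,5.7,1,-28,0,0.5],
    [0,0,11.4,2,-56,0,0.5],
    [0,0,17.1,3,-85,0,0.5],
    [0,0,22.8,4,-113,0,0.5],
    [0,0,28.5,6,-141,0,0.5]
  ]
}}

```text
clock: 34.57
tcp_pos: [0.5248, -0.2185, 0.1751]
orientation: [-0.961, -2.991, -0.001]
contact_force: [-0.2, 0.4, -0.5]
grip_width: 0.0427
gripper_force: 0.0
```

Request:
{"name": "servo_tool", "arguments": {
  "commands": [
    [0,0,5.7,1,-28,0,0.5],
    [0,0,11.4,2,-56,0,0.5],
    [0,0,17.1,3,-85,0,0.5],
    [0,0,22.8,4,-113,0,0.5],
    [0,0,28.5,5,-141,0,0.5]
  ]
}}

```text
clock: 34.98
tcp_pos: [0.5297, -0.3592, 0.1751]
orientation: [-0.195, -3.135, -0.0]
contact_force: [0.5, -0.2, -0.3]
grip_width: 0.0424
gripper_force: 0.0
```

```bash
python3 - <<'E'
from h import *
trays('t11')
o=r.get_obs(); print(o['tcp_pos'],o['orientation'],(2*np.degrees(np.arctan2(o["orientation"][1],o["orientation"][0]))-90)%360,o['grip_width'])
im,dep,T=grab('wrist','w11'); P=cloud("wrist",dep,T)
rect(P,(230,420,100,330),.09,.115,"key")
E
```

```text
px [224. 257.] c [0.5493 0.2785] rad 0.0507 sat 103.0 plate [0.0665 0.0033]
px [347. 260.] c [ 0.5507 -0.1012] rad 0.0501 sat 217.0 plate [ 0.0896 -0.3757]
px [223. 296.] c [0.4309 0.2792] rad 0.0512 sat 103.0 plate [-0.0518 -0.0027]
px [382. 310.] c [ 0.4001 -0.2069] rad 0.0826 sat 171.0 plate [-0.0547 -0.4898]
[ 0.52796641 -0.36639899  0.17603642] [ 0.19541856  3.13480382 -0.00896363] 82.86578073526167 0.04255483178478764
key z0.1054 c [ 532.5 -356.6] size [12.  46.2] ang 82.7 1723
```

Both trays are back on the plate, at (66,3) and (-52,-3) mm. Now back down to the key.

Request:
{"name": "servo_tool", "arguments": {
  "commands": [
    [0,0,0,0,0,-20,0.5],
    [0,0,0,0,0,-40,0.5],
    [0,0,0,0,0,-60,0.5],
    [0,0,0,0,0,-60,0.5],
    [0,0,0,0,0,-60,0.5]
  ]
}}

```text
clock: 35.5
tcp_pos: [0.5303, -0.3566, 0.1144]
orientation: [-0.202, -3.133, -0.002]
contact_force: [0.8, 0.5, -0.5]
grip_width: 0.0426
gripper_force: 0.0
```

Request:
{"name": "servo_tool", "arguments": {
  "commands": [
    [0,0,0,0,0,0,0.5],
    [0,0,0,0,0,0,0.5],
    [0,0,0,0,0,0,0.5],
    [0,0,0,0,0,0,0.5]
  ]
}}

```text
clock: 35.83
tcp_pos: [0.5324, -0.3575, 0.1157]
orientation: [0.2, 3.134, -0.001]
contact_force: [0.5, 0.4, 1.0]
grip_width: 0.043
gripper_force: 0.0
```

Request:
{"name": "servo_tool", "arguments": {
  "commands": [
    [0,0,0,-0.5,0,-15,0.5],
    [0,0,0,-0.5,0,-28,0.5],
    [0,0,0,-0.5,0,-37,0.5],
    [0,0,0,-0.5,0,-40.5,0.5],
    [0,0,0,-0.5,0,-40.5,0.5]
  ]
}}

```text
clock: 36.25
tcp_pos: [0.5307, -0.3567, 0.0729]
orientation: [-0.2, -3.133, -0.001]
contact_force: [0.2, -0.1, -0.0]
grip_width: 0.0428
gripper_force: 0.0
```

Request:
{"name": "servo_tool", "arguments": {
  "commands": [
    [0,0,0,0,0,0,0.5],
    [0,0,0,0,0,0,0.7],
    [0,0,0,0,0,0,1],
    [0,0,0,0,0,0,1],
    [0,0,0,0,0,0,1]
  ]
}}

```text
clock: 36.67
tcp_pos: [0.5318, -0.3575, 0.0749]
orientation: [0.2, 3.134, -0.001]
contact_force: [0.1, 0.2, 3.2]
grip_width: 0.0113
gripper_force: 58.4
```

Request:
{"name": "servo_tool", "arguments": {
  "commands": [
    [0,0,0,0,0,0,1],
    [0,0,0,0,0,10,1],
    [0,0,0,0,0,22,1],
    [0,0,0,0,0,36,1],
    [0,0,0,0,0,40,1]
  ]
}}

```text
clock: 37.08
tcp_pos: [0.5322, -0.3581, 0.1172]
orientation: [0.201, 3.133, -0.002]
contact_force: [0.0, 0.2, 0.2]
grip_width: 0.0111
gripper_force: 58.9
```

```bash
python3 - <<'E'
from h import *
trays('t12')
o=r.get_obs(); print(o['tcp_pos'],o['contact_force'],(2*np.degrees(np.arctan2(o["orientation"][1],o["orientation"][0]))-90)%360,o['grip_width'])
E
```

```text
px [224. 257.] c [0.5496 0.2787] rad 0.0504 sat 103.0 plate [0.0668 0.0035]
px [347. 260.] c [ 0.5505 -0.101 ] rad 0.05 sat 217.0 plate [ 0.0894 -0.3755]
px [223. 296.] c [0.4292 0.2797] rad 0.0511 sat 103.0 plate [-0.0535 -0.0024]
px [382. 310.] c [ 0.3996 -0.2074] rad 0.0828 sat 171.0 plate [-0.0552 -0.4904]
[ 0.53229314 -0.3581402   0.11717472] [-0.43443434 -0.40417839 -0.59924172] 82.67821985721457 0.011132652964981515
```

Request:
{"name": "servo_tool", "arguments": {
  "commands": [
    [0,0,0,0,0,-4,1],
    [0,0,0,0,0,-8,1],
    [0,0,0,0,0,-12,1],
    [0,0,0,0,0,-16,1],
    [0,0,0,0,0,-20,1]
  ]
}}

```text
clock: 37.55
tcp_pos: [0.5314, -0.357, 0.0932]
orientation: [-0.2, -3.135, -0.0]
contact_force: [1.2, 0.0, 0.2]
grip_width: 0.0109
gripper_force: 58.9
```

Request:
{"name": "servo_tool", "arguments": {
  "commands": [
    [0,0,0,0,0,-5,1],
    [0,0,0,0,0,-10,1],
    [0,0,0,0,0,-15,1],
    [0,0,0,0,0,-19,1],
    [0,0,0,0,0,-20,1]
  ]
}}

```text
clock: 37.97
tcp_pos: [0.5314, -0.3572, 0.0747]
orientation: [-0.2, -3.135, -0.001]
contact_force: [-3.9, 3.9, 15.6]
grip_width: 0.0113
gripper_force: 61.3
```

Request:
{"name": "servo_tool", "arguments": {
  "commands": [
    [0,0,0,0,0,-1,1],
    [0,0,0,0,0,-2,1],
    [0,0,0,0,0,-2,1]
  ]
}}

```text
clock: 38.22
tcp_pos: [0.5315, -0.3572, 0.0747]
orientation: [0.201, 3.134, 0.003]
contact_force: [-4.9, 5.0, 22.5]
grip_width: 0.0115
gripper_force: 62.6
```

Request:
{"name": "servo_tool", "arguments": {
  "commands": [
    [0,0,0,0,0,2.8,1],
    [0,0,-5,0,0,2.8,1],
    [0,0,-10,0,0,2.8,1],
    [0,0,-15,0,0,2.8,1],
    [0,0,-20,0,0,2.8,1]
  ]
}}

```text
clock: 38.63
tcp_pos: [0.5315, -0.357, 0.0749]
orientation: [0.748, 3.051, 0.001]
contact_force: [0.6, 0.4, 1.4]
grip_width: 0.0112
gripper_force: 59.3
```

Request:
{"name": "servo_tool", "arguments": {
  "commands": [
    [0,0,-5,0,0,0,1],
    [0,0,-10,0,0,0,1],
    [0,0,-15,0,0,0,1],
    [0,0,-20,0,0,0,1],
    [0,0,-25,0,0,0,1]
  ]
}}

```text
clock: 39.05
tcp_pos: [0.532, -0.3564, 0.0749]
orientation: [-1.39, -2.817, -0.002]
contact_force: [1.4, 2.3, 1.1]
grip_width: 0.0111
gripper_force: 59.3
```

Request:
{"name": "servo_tool", "arguments": {
  "commands": [
    [0,0,-5,0,0,0,1],
    [0,0,-10,0,0,0,1],
    [0,0,-15,0,0,0,1],
    [0,0,-20,0,0,0,1],
    [0,0,-25,0,0,0,1]
  ]
}}

```text
clock: 39.47
tcp_pos: [0.5325, -0.3561, 0.0749]
orientation: [-1.966, -2.45, -0.003]
contact_force: [2.7, 2.0, 1.9]
grip_width: 0.0114
gripper_force: 59.3
```

Request:
{"name": "servo_tool", "arguments": {
  "commands": [
    [0,0,-4,0,0,0,1],
    [0,0,-8,0,0,0,1],
    [0,0,-12,0,0,0,1],
    [0,0,-16,0,0,0,1],
    [0,0,-19,0,0,0,1]
  ]
}}

```text
clock: 39.88
tcp_pos: [0.533, -0.356, 0.0749]
orientation: [2.342, 2.094, 0.003]
contact_force: [3.0, 2.0, 2.2]
grip_width: 0.011
gripper_force: 59.3
```

```bash
cat > st.py <<'E'
from h import *
o=r.get_obs(); print(o['clock'],o['tcp_pos'],(2*np.degrees(np.arctan2(o["orientation"][1],o["orientation"][0]))-90)%180,o['moment'],o['contact_force'],o['joints'].round(2))
E
python3 st.py
```

```text
39.8833 [ 0.53301536 -0.35600485  0.07494503] 173.58845366654023 [ 0.53369313 -0.77144324  0.04741084] [3.04361376 1.98045602 2.16046909] [-0.13  0.82  0.94  1.8  -0.81  0.96  1.06]
```

Request:
{"name": "servo_tool", "arguments": {
  "commands": [
    [0,0,-1.5,0,0,0,1],
    [0,0,-3,0,0,0,1],
    [0,0,-4,0,0,0,1],
    [0,0,-4,0,0,0,1]
  ]
}}

```text
clock: 40.22
tcp_pos: [0.5331, -0.3561, 0.075]
orientation: [2.411, 2.014, 0.003]
contact_force: [4.5, 3.0, 2.4]
grip_width: 0.0114
gripper_force: 59.3
```

```bash
python3 st.py
```

```text
40.2167 [ 0.53307257 -0.35608604  0.07496247] 169.7645539313236 [ 0.71211385 -1.12234766  0.12447428] [4.47543545 3.00800526 2.4152463 ] [-0.13  0.83  0.96  1.8  -0.83  0.97  1.01]
```

Request:
{"name": "servo_tool", "arguments": {
  "commands": [
    [0,0,-1.5,0,0,0,1],
    [0,0,-3,0,0,0,1],
    [0,0,-3,0,0,0,1]
  ]
}}

```text
clock: 40.47
tcp_pos: [0.5331, -0.3562, 0.075]
orientation: [2.461, 1.952, 0.003]
contact_force: [4.8, 2.1, 1.2]
grip_width: 0.011
gripper_force: 59.7
```

```bash
python3 st.py
```

```text
40.4667 [ 0.53314733 -0.35615863  0.07496547] 166.8380404726447 [ 0.62098397 -1.05623     0.61260458] [4.75067647 2.09210556 1.24566654] [-0.14  0.84  0.97  1.8  -0.84  0.97  0.96]
```

The moment rose from 0.05 to 0.61 N m, so the switch is at its stop. I'll relax slightly and draw the key straight out.

Request:
{"name": "servo_tool", "arguments": {
  "commands": [
    [0,0,1.5,0,0,0,1],
    [0,0,3.5,0,0,0,1],
    [0,0,3.5,0,0,0,1],
    [0,0,3.5,0,0,6,1],
    [0,0,3.5,0,0,14,1]
  ]
}}

```text
clock: 40.88
tcp_pos: [0.5329, -0.3565, 0.0882]
orientation: [2.401, 2.025, 0.002]
contact_force: [5.8, -0.3, -2.7]
grip_width: 0.0113
gripper_force: 58.7
```

Request:
{"name": "servo_tool", "arguments": {
  "commands": [
    [0,0,0,0,0,10,1],
    [0,0,0,0,0,20,1],
    [0,0,0,0,0,40,1],
    [0,0,0,0,0,70,1],
    [0,0,0,0,0,95,1]
  ]
}}

```text
clock: 41.3
tcp_pos: [0.5298, -0.3576, 0.1848]
orientation: [-2.403, -2.021, 0.003]
contact_force: [-0.8, -1.3, 0.0]
grip_width: 0.0113
gripper_force: 59.3
```

```bash
python3 st.py; python3 - <<'E'
from h import *
im,dep,T=grab('wrist','w12'); trays('t13')
cv2.imwrite("pics/c12.png",cv2.resize(im[100:340,180:460],None,fx=2.8,fy=2.4,interpolation=cv2.INTER_CUBIC))
E
```

```text
41.3 [ 0.52982761 -0.35764835  0.18476691] 170.14036070377165 [-0.06706076 -0.03418285  0.03823007] [-0.78704331 -1.31897929  0.04271002] [-0.2   0.72  1.09  1.74 -0.7   1.13  0.93]
px [224. 257.] c [0.5494 0.2783] rad 0.0507 sat 103.0 plate [0.0666 0.0031]
px [347. 260.] c [ 0.5507 -0.1012] rad 0.05 sat 218.0 plate [ 0.0895 -0.3757]
px [223. 296.] c [0.4292 0.2797] rad 0.0513 sat 103.0 plate [-0.0535 -0.0023]
px [371. 302.] c [ 0.4126 -0.1914] rad 0.0629 sat 169.0 plate [-0.0431 -0.4736]
```

View pics/c12.png

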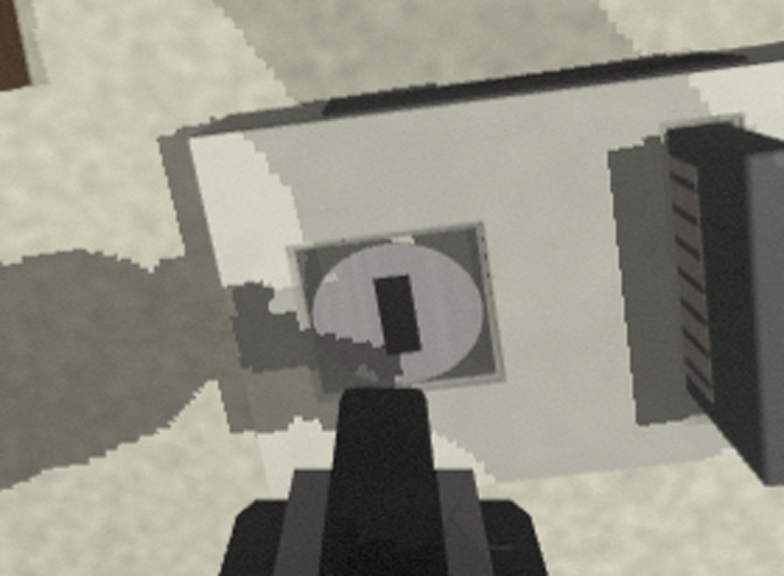

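The crop shows the keyhole (378,278)–(415,352) lying parallel to the housing's side edges, so it has turned the full 90°. The cassette is seated at the right. Trays are still on the plate, so the key goes back to the rest.

Request:
{"name": "servo_tool", "arguments": {
  "commands": [
    [0,0,6,-8,7,0,1],
    [0,0,12,-16,14,0,1],
    [0,0,18,-25,21,0,1],
    [0,0,24,-33,28,0,1],
    [0,0,30,-41,35,0,1]
  ]
}}

```text
clock: 41.82
tcp_pos: [0.4886, -0.3218, 0.1829]
orientation: [-1.79, -2.579, 0.002]
contact_force: [0.1, -0.2, 0.4]
grip_width: 0.0115
gripper_force: 59.3
```

Request:
{"name": "servo_tool", "arguments": {
  "commands": [
    [0,0,6,-8,7,0,1],
    [0,0,12,-16,14,0,1],
    [0,0,18,-25,21,0,1],
    [0,0,24,-33,28,0,1],
    [0,0,30,-41,35,0,1]
  ]
}}

```text
clock: 42.23
tcp_pos: [0.4476, -0.2868, 0.183]
orientation: [-1.061, -2.955, 0.001]
contact_force: [0.2, -0.2, -0.0]
grip_width: 0.0112
gripper_force: 59.3
```

Request:
{"name": "servo_tool", "arguments": {
  "commands": [
    [0,0,6,-8,7,0,1],
    [0,0,12,-16,14,0,1],
    [0,0,18,-24,20,0,1],
    [0,0,24,-26,26,0,1],
    [0,0,30,-26,33,0,1]
  ]
}}

```text
clock: 42.65
tcp_pos: [0.4212, -0.254, 0.1831]
orientation: [-0.262, -3.128, -0.001]
contact_force: [-0.1, 1.0, -0.8]
grip_width: 0.0112
gripper_force: 59.3
```

Request:
{"name": "servo_tool", "arguments": {
  "commands": [
    [0,0,5.4,0,7,0,1],
    [0,0,5.4,0,7,0,1],
    [0,0,5.4,0,7,0,1],
    [0,0,5.4,0,7,0,1],
    [0,0,5.4,0,7,0,1]
  ]
}}

```text
clock: 43.07
tcp_pos: [0.4231, -0.2477, 0.1837]
orientation: [-0.125, -3.138, 0.001]
contact_force: [0.6, -0.1, 0.0]
grip_width: 0.0107
gripper_force: 59.3
```

```bash
python3 st.py; python3 - <<'E'
from h import *
z=np.load("pics/w12.npz"); k=onz("wrist",[(180+x/2.8,100+y/2.4) for x,y in ((374,279),(409,276),(420,352),(387,355))],.0697,z["T"]); d=k[2]+k[3]-k[0]-k[1]; print("hole ang",np.degrees(np.arctan2(d[1],d[0])),k.mean(0))
im,dep,T=grab('wrist','w13'); P=cloud("wrist",dep,T); tz=r.get_obs()['tcp_pos'][2]
rect(P,(250,380,200,470),tz+.024,tz+.04,"bow top")
cv2.imwrite("pics/c13.png",cv2.resize(im[60:330,180:460],None,fx=2.8,fy=2.2,interpolation=cv2.INTER_CUBIC))
E
```

```text
43.0667 [ 0.42305372 -0.24771134  0.18374775] 85.4474093835853 [ 0.00850338  0.08353469 -0.01459993] [ 0.58519662 -0.05028834  0.01577995] [-0.26  0.29  0.79  2.08 -0.27  0.88  2.18]
hole ang -92.21326443842877 [ 0.53364519 -0.35734456  0.0697    ]
bow top z0.2145 c [ 421.9 -249.7] size [35.4 44.9] ang 59.4 6848
```

View pics/c13.png

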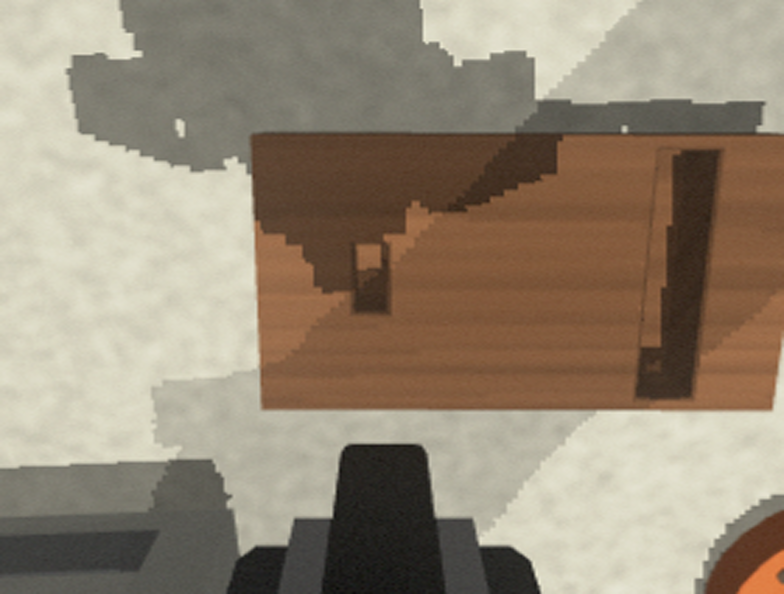

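```bash
python3 - <<'E'
from h import *
T=np.load("pics/w13.npz")["T"]
k=onz("wrist",[(180+x/2.8,60+y/2.2) for x,y in ((352,243),(389,243),(391,314),(353,314))],.0347,T); print(k.round(4).tolist(),k.mean(0)); d=k[2]+k[3]-k[0]-k[1]; print(np.degrees(np.arctan2(d[1],d[0])))
E
python3 st.py
```

```text
[[0.3867, -0.2519, 0.0347], [0.3874, -0.2423, 0.0347], [0.4112, -0.2437, 0.0347], [0.4104, -0.2537, 0.0347]] [ 0.39892222 -0.2478901   0.0347    ]
-3.750426154184001
43.1167 [ 0.42313708 -0.24769196  0.18378194] 85.4708426025137 [ 0.00064345  0.05788195 -0.00954533] [ 0.11031271  0.02805163 -0.80378165] [-0.26  0.29  0.79  2.08 -0.27  0.88  2.18]
```

Request:
{"name": "servo_tool", "arguments": {
  "commands": [
    [0,0,0,-12,-0.3,-20,1],
    [0,0,0,-25,-0.5,-45,1],
    [0,0,0,-25,-0.5,-70,1],
    [0,0,0,-25,-0.5,-90,1],
    [0,0,0,-25,-0.5,-105,1]
  ]
}}

```text
clock: 43.53
tcp_pos: [0.3975, -0.2477, 0.0773]
orientation: [-0.123, -3.137, -0.0]
contact_force: [0.5, 0.4, 0.3]
grip_width: 0.0109
gripper_force: 59.3
```

Request:
{"name": "servo_tool", "arguments": {
  "commands": [
    [0,0,0,0,0,0,1],
    [0,0,0,0,0,0,1],
    [0,0,0,0,0,0,1],
    [0,0,0,0,0,0,1],
    [0,0,0,0,0,0,1]
  ]
}}

```text
clock: 43.95
tcp_pos: [0.3992, -0.248, 0.0799]
orientation: [0.121, 3.137, -0.001]
contact_force: [0.5, -0.3, -0.8]
grip_width: 0.011
gripper_force: 59.3
```

Request:
{"name": "servo_tool", "arguments": {
  "commands": [
    [0,0,0,-1.3,-0.1,-4,1],
    [0,0,0,-1.3,-0.1,-8,1],
    [0,0,0,-1.3,-0.1,-11,1],
    [0,0,0,-1.3,-0.1,-14,1],
    [0,0,0,-1.3,-0.1,-17,1]
  ]
}}

```text
clock: 44.37
tcp_pos: [0.397, -0.2477, 0.0616]
orientation: [-0.121, -3.139, -0.0]
contact_force: [0.4, 0.0, -0.8]
grip_width: 0.0113
gripper_force: 59.3
```

```bash
python3 st.py
```

```text
44.3667 [ 0.39703139 -0.24771935  0.06157677] 85.59009700434103 [ 0.03553158 -0.01557913  0.02739034] [ 0.40236609  0.02434953 -0.78876143] [-0.08  0.47  0.62  2.21 -0.49  0.6   2.4 ]
```

Tip is 8 mm in with no resistance, so I'll continue to the seat.

Request:
{"name": "servo_tool", "arguments": {
  "commands": [
    [0,0,0,0,0,-4,1],
    [0,0,0,0,0,-8,1],
    [0,0,0,0,0,-13,1],
    [0,0,0,0,0,-18,1],
    [0,0,0,0,0,-21,1]
  ]
}}

```text
clock: 44.78
tcp_pos: [0.3969, -0.2476, 0.0402]
orientation: [-0.121, -3.139, -0.0]
contact_force: [0.0, -0.9, -1.2]
grip_width: 0.0112
gripper_force: 59.3
```

Request:
{"name": "servo_tool", "arguments": {
  "commands": [
    [0,0,0,0,0,-1,1],
    [0,0,0,0,0,-2,1],
    [0,0,0,0,0,-2,1]
  ]
}}

```text
clock: 45.03
tcp_pos: [0.3969, -0.2477, 0.0397]
orientation: [-0.122, -3.139, -0.003]
contact_force: [-4.7, 2.4, 18.1]
grip_width: 0.0112
gripper_force: 62.1
```

Seated: the stop came at z 0.0397 with 18 N, the same height as at the start. Now release and rise.

Request:
{"name": "servo_tool", "arguments": {
  "commands": [
    [0,0,0,0,0,1.8,1],
    [0,0,0,0,0,1.8,0.8],
    [0,0,0,0,0,1.8,0.6],
    [0,0,0,0,0,1.8,0.5],
    [0,0,0,0,0,1.8,0.5]
  ]
}}

```text
clock: 45.45
tcp_pos: [0.3971, -0.2477, 0.0406]
orientation: [-0.121, -3.139, 0.0]
contact_force: [0.3, -0.1, 0.6]
grip_width: 0.0428
gripper_force: 0.0
```

Request:
{"name": "servo_tool", "arguments": {
  "commands": [
    [0,0,0,0,0,10,0.5],
    [0,0,0,0,0,25,0.5],
    [0,0,0,0,0,50,0.5],
    [0,0,0,0,0,80,0.5],
    [0,0,0,0,0,115,0.5]
  ]
}}

```text
clock: 45.87
tcp_pos: [0.3958, -0.2476, 0.1565]
orientation: [-0.122, -3.136, -0.0]
contact_force: [1.3, 0.4, 0.9]
grip_width: 0.043
gripper_force: 0.0
```

Request:
{"name": "servo_tool", "arguments": {
  "commands": [
    [0,0,0,0,0,20,0.5],
    [0,0,0,0,0,45,0.5],
    [0,0,0,0,0,45,0.5],
    [0,0,0,0,0,45,0.5],
    [0,0,0,0,0,45,0.5]
  ]
}}

```text
clock: 46.28
tcp_pos: [0.3968, -0.2474, 0.2006]
orientation: [-0.121, -3.139, -0.001]
contact_force: [0.1, 0.0, -0.6]
grip_width: 0.0426
gripper_force: 0.0
```

```bash
python3 - <<'E'
from h import *
im,dep,T=grab('wrist','w14'); P=cloud("wrist",dep,T)
rect(P,(200,440,60,330),.055,.09,"key")
trays('t14'); z=np.load("pics/t14.npz"); P=cloud("top",z["dep"],z["T"]); rect(P,(400,460,222,292),.1,.14,"cassette seated")
for n,p in dict(jarS=(340,310),jarF=(353,212),bottle=(333,179),cast=(151,290)).items(): print(n,P[p[1],p[0]].round(3))
E
```

```text
key z0.0705 c [ 398.1 -246.9] size [11.6 45.8] ang 85.6 1104
px [224. 257.] c [0.5494 0.2787] rad 0.0504 sat 103.0 plate [0.0666 0.0035]
px [347. 260.] c [ 0.5505 -0.1012] rad 0.0499 sat 218.0 plate [ 0.0894 -0.3757]
px [223. 296.] c [0.4287 0.2782] rad 0.0508 sat 104.0 plate [-0.0539 -0.0038]
px [379. 308.] c [ 0.4    -0.2071] rad 0.0828 sat 172.0 plate [-0.0548 -0.49  ]
cassette seated z0.1195 c [ 607.3 -356. ] size [11.9 77.5] ang 0.2 123
jarS [ 0.399 -0.082  0.051]
jarF [ 0.696 -0.114  0.054]
bottle [ 0.786 -0.049  0.102]
cast [0.441 0.504 0.025]
```

View pics/t14.png

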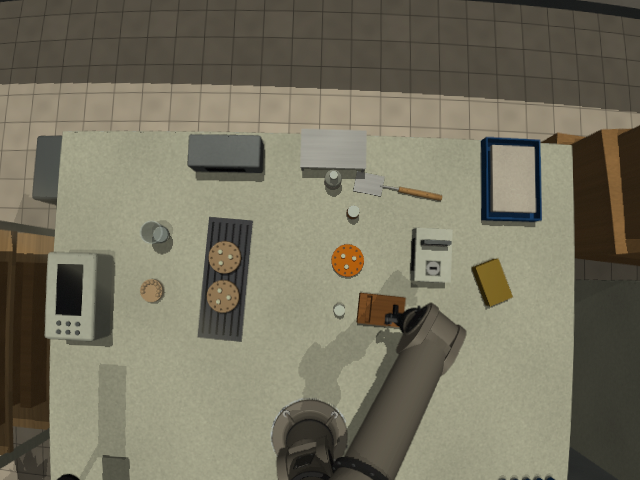

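The final view shows both tan trays on the plate at (225,257) and (222,297), and the cassette seated at (435,243). The rotor is crosswise at (433,268), the key is at its original height in the rest, and the other things have not moved. Handing in.

```bash
python3 -c "
from bench import r
print(r.hand_in())"
```

```text
the job is handed in; nothing more can be done
None
```

Job handed in at about 46 s: both tan trays on the plate, cassette seated, switch on and key back in the rest; tray1 was knocked partly off during the first key turn, so I turned the switch back, pushed the tray on again and redid the key steps.

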